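# Pack the board markers and erasers into the canister and lid it

## Robot

A 7-joint arm with a two-finger parallel gripper is mounted at the origin on the work surface. World frame = base frame: x ahead of the robot, y to its left, z up, the work surface at z = 0. Lengths are in m, angles in degrees, forces in N, time in s.
With the tool pointing down it reaches from about 0.425 to 0.875 m from the base axis. Payload 4.7 kg.
Tool frame: the origin (TCP) lies at the very end of the fingers, on their centre line; the grasp point (between the pads) lies 19 mm behind it; z points along the fingers, y is the direction in which the jaws open and shut (so a half turn about z gives the same grasp; the last joint's range is limited). The gripper opens to 87 mm and grips with 3 to 60 N. Pads are 19 mm wide; open, the fingers measure 117 mm over their backs; the gripper's body (75 mm by 190 mm) begins 51 mm behind the grasp point.
Start: joints at [-74.02, 18.392, -4.016, 83.108, 1.295, 78.541, -3.26], TCP at [0.17, 0.627, 0.196] pointing down, gripper open.
Joint ranges: [-163.93, 163.93], [-17.29, 119.83], [-79.2, 71.16], [3.27, 140.29], [-89.18, 269.18], [5.43, 117.66], [-154.24, 154.24]. Speed limits (degrees/s): [147.25, 147.25, 180, 180, 180, 180, 180].

## Interface

Orientations are given as [roll, pitch, yaw] about the fixed x, y, z axes, in that order (R = Rz(yaw) Ry(pitch) Rx(roll)).
In Python, from cell import * gives the robot as it stands.
- The arm moves only by the tool arm_command, never from a script. Its argument "targets" is a list that holds one entry, the list of rows, each a list of 7 numbers: the shift along the tool's x, y, z in m, then the turn, a rotation vector about the tool's x, y, z in degrees, then the gripper's target within -1 to 1 (shut at 1, half-way at 0, fully open at -1). In form: [[[tx, ty, tz, rx, ry, rz, claw], ...]]. A call has 1 to 10 rows; each row is the pose to reach, as a shift and turn from the pose commanded when the call began, along the tool's axes at that moment; what a row does not reach only later rows make up. A row lasts 1/10 s, in which the tool goes at most 50 mm and 8.59 degrees, less where a joint would pass 70% of its speed; a pose out of reach is approached as far as the arm can. A call with a gripper value outside its range is refused whole. The fingers move at their own pace and stop on an object; "newtons" is the grip in N (left out, the last holds). Time passes only in rows, so rows that repeat a pose let the fingers close. It gives the time, the measured TCP pose, the force and the opening at its end, in the units of the state.
- get_obs(): the state, without advancing time (a new reading comes with each control period).
- read_camera(name): name is "side" or "top" or "wrist"; returns a dict with "img" (400x640x3 uint8, red, green, blue), "z_map" (400x640 float32, m along the optical axis (not along the pixel's ray), 0 where there is no reading), "K" (3x3 intrinsics, pixels), "origin" and "attitude" of the camera in the world. Camera axes: x right, y down, z forward; pixel columns grow to the right and rows downward; lengths in m; the calibration is good to about 2 mm. A picture is of the moment at which its call begins.
- sign_off(): hands the job in, once; it reports no verdict.
Trained networks look in the newest picture that a camera, given by its name, has taken for a name from the list of things; names that differ only in an ending like _2 or _b are one class to them, and where a whole thing is asked for, a point or a joint stands for the part that bears it (a point fixed in the world has none). Each returns a list of dicts, best first, with "conf" (0 to 1); they miss things now and then, are a little off and sometimes report something else, mostly with a low value. They report only what shows in the picture. A call takes as long as a camera call.
- search_frame(thing, camera): "position" ([column, row] in pixels, amid what is visible of it).
The state is a dict: "time_s": time; "qpos": joint angles; "joint_velocities": joint speeds; "effort": joint torques, N m; "tool_pos": TCP position; "tool_rot": TCP orientation; "force": force on the tool from outside, world axes, zero at the start; "wrist_torque": the same for the moment, N m; "grip_width": finger opening in m.
Only numpy, scipy, OpenCV 4.12 (cv2) and the standard library are available. Lean on these libraries where they do the work, as an engineer would, in place of code of your own. Each camera call takes 0.05 s, during which the arm holds its last target.

## Task

We are clearing this desk for the move: pull every board marker out of the wooden stand and lift every round eraser out of its moulded tray, and put them all into the round storage canister. Then put the lid on the canister so that it sits fully home and level. The glue stick stays in the stand, and the other things on the desk stay where they are.

Things in the scene. Friction and masses are not known exactly. Their poses are not given: they have to be found in the camera images.
- canister: Round wood-grain storage canister standing fixed on the desk, open at the top: outer diameter 158 mm, height 180 mm, wall 6 mm (inside 146 mm across), floor 6 mm. Origin at the centre of its underside, z up.
- canister_rim (a point): Centre of the canister's mouth, at the height of the rim (180 mm above the desk).
- lid: The canister's loose round lid, 0.2 kg: a plug 138 mm wide and 8 mm deep that drops into the mouth, on it a disc 164 mm wide, 7 mm thick, that rests on the rim; in the middle a round steel knob 26 mm in diameter, 15 to 46 mm above the origin. Origin: centre of the plug's underside, z up. Starts plug down on the desk; seated, its origin is 8 mm below the rim.
- stand: Marker stand fixed on the desk: a light wooden block 106 mm (x) by 144 mm (y), 66 mm high, with six round wells 25 mm wide and 56 mm deep (floor 10 mm above the desk) in two rows of three: at x = -28 and +28 mm, y = -46, 0 and +46 mm. Origin at the centre of its underside.
- tray: Moulded-pulp packing tray fixed on the desk, 96 mm (x) by 172 mm (y), 26 mm high, with a 108 by 184 mm flange 4 mm thick at its foot, and two round recesses 60 mm wide and 17 mm deep (floor 9 mm above the desk) at y = -40 and +40 mm. Origin at the centre of its underside.
- marker0: Board marker, white with a black cap, 120 mm long, barrel 18 mm in diameter, cap 19 mm, with a hexagonal collar (21 mm over flats) 70 to 76 mm above the foot that stops it rolling; 25 g. Origin at the centre of its foot, z along it towards the cap. All are alike; 3 to 5 are present, each standing cap up in a well of the stand.
- marker1: Board marker, white with a black cap, 120 mm long, barrel 18 mm in diameter, cap 19 mm, with a hexagonal collar (21 mm over flats) 70 to 76 mm above the foot that stops it rolling; 25 g. Origin at the centre of its foot, z along it towards the cap. All are alike; 3 to 5 are present, each standing cap up in a well of the stand.
- marker2: Board marker, white with a black cap, 120 mm long, barrel 18 mm in diameter, cap 19 mm, with a hexagonal collar (21 mm over flats) 70 to 76 mm above the foot that stops it rolling; 25 g. Origin at the centre of its foot, z along it towards the cap. All are alike; 3 to 5 are present, each standing cap up in a well of the stand.
- marker3: Board marker, white with a black cap, 120 mm long, barrel 18 mm in diameter, cap 19 mm, with a hexagonal collar (21 mm over flats) 70 to 76 mm above the foot that stops it rolling; 25 g. Origin at the centre of its foot, z along it towards the cap. All are alike; 3 to 5 are present, each standing cap up in a well of the stand.
- marker4: Board marker, white with a black cap, 120 mm long, barrel 18 mm in diameter, cap 19 mm, with a hexagonal collar (21 mm over flats) 70 to 76 mm above the foot that stops it rolling; 25 g. Origin at the centre of its foot, z along it towards the cap. All are alike; 3 to 5 are present, each standing cap up in a well of the stand.
- eraser0: Round grey board eraser, 60 g: pad 53 mm in diameter and 17 mm high, above it a round grip 30 mm in diameter up to 45 mm. Origin at the centre of the pad's underside, z up. It starts pad down in a recess of the tray, its grip above the tray. One or two are present.
- eraser1: Round grey board eraser, 60 g: pad 53 mm in diameter and 17 mm high, above it a round grip 30 mm in diameter up to 45 mm. Origin at the centre of the pad's underside, z up. It starts pad down in a recess of the tray, its grip above the tray. One or two are present.
- glue_stick: Bystander, to be left where it is: short thick all-white glue stick, 22 mm in diameter and 92 mm high, standing in one of the wells among the markers (shorter than they are, and without collar or dark cap). Origin at the centre of its foot.
- mug: Bystander, to be left where it is: white mug, 80 mm in diameter, 92 mm high, its handle at its +y side. Origin at the centre of its underside.
- tape_roll: Bystander, to be left where it is: roll of packing tape lying flat, 92 mm in diameter, 24 mm high. Origin at the centre of its underside.
- stapler: Bystander, to be left where it is: grey and black stapler, 130 mm long (x), 34 mm wide, about 60 mm high. Origin at the centre of its underside.

How it is judged (in metres and radians):
On the way, in this order (a step that is already met when the one before it is completed fails the run):
1. all markers and erasers are in the canister (horizontal distance between each of marker0, marker1, marker2, marker3, marker4, eraser0, eraser1 and canister below 0.076 m and height (world z) of each of marker0, marker1, marker2, marker3, marker4, eraser0, eraser1 below 0.165 m), for 0.2 s.
2. the lid sits fully home and level on the canister (horizontal distance between lid and canister below 0.007 m and z of lid in the frame of canister_rim between -0.0115 and -0.0055 m and angle between lid's own z axis and vertical below 0.035 rad), for 0.2 s.
At the end, for the whole second after the job is handed in: Every marker and eraser present is inside the canister (foot within 76 mm of its axis and below 165 mm), and the lid is seated: within 7 mm of the canister's axis, its origin 5.5 to 11.5 mm below the rim, tilted less than 0.035 rad (2 degrees), and at rest (all of step 1 and all of step 2 and linear speed of lid below 0.02 m/s); the robot touches nothing.
It fails at once if the glue stick is taken out of the stand or moved more than 40 mm (distance of glue_stick from where it was at the start of the episode above 0.04 m).
It fails at once if another thing on the desk is moved more than 50 mm (distance of any of mug, tape_roll, stapler from where it was at the start of the episode above 0.05 m).
Of marker0, marker1, marker2, marker3, marker4 only 3 to 5 are there at a start; the rules pass over those that are not, and their reading is None.
Of eraser0, eraser1 only 1 to 2 are there at a start; the rules pass over those that are not, and their reading is None.
At some moment in a run one of lid may be knocked a few centimetres aside while the robot is not near it.
Once in a run the grip may slacken for a moment while it holds something.
It also fails if it takes over 210 s, if anything falls off the work surface, if the arm or the gripper's body presses on something with over 40 N, if the wrist force passes 120 N, or if a joint passes its speed limit or range.

## Working session

There is one attempt and no reset: what is moved stays moved. The work goes in short steps, Python scripts to look and compute and a tool call to move; the robot and the scene stay as the last step left them, time stands still between calls to the robot, and variables do not carry over. Pictures are saved under pics/ and viewed, and the job is handed in when it is done.

Besides the shell and the picture viewer there is one more tool, called after ">>>" as a command line: name --argument value ..., lists and objects as JSON in quotes. arm_command: Moves the arm, as the interface text tells. Its arguments: {"type":"object","properties":{"targets":{"type":"array","items":{"type":"array","items":{"type":"array","items":{"type":"number"}}}},"newtons":{"type":"number"}},"required":["targets"]}

```bash
ls; mkdir -p pics
cat > h.py <<'E'
from cell import *
import numpy as np, cv2
from scipy.spatial.transform import Rotation as R
def shot(n,f):
    c=read_camera(n); cv2.imwrite('pics/'+f,c['img'][:,:,::-1]); return c
def att(c):
    a=np.array(c['attitude'])
    return a if a.shape==(3,3) else R.from_euler('xyz',a,degrees=True).as_matrix()
def cloud(c):
    z=c['z_map'];K=np.array(c['K']);v,u=np.mgrid[0:z.shape[0],0:z.shape[1]]
    p=np.stack([(u-K[0,2])/K[0,0]*z,(v-K[1,2])/K[1,1]*z,z],-1)
    w=p@att(c).T+np.array(c['origin']); w[z==0]=np.nan; return w
E
python3 - <<'E'
from h import *
o=get_obs();print(o)
for n in ['side','top','wrist']:
    c=shot(n,n+'0.png');print(n,c['K'],c['origin'],c['attitude'])
    np.savez('pics/%s0.npz'%n,**{k:np.array(v) for k,v in c.items()})
    for t in ['canister','lid','stand','tray','marker0','eraser0','glue_stick','mug','tape_roll','stapler']:
        w=cloud(c)
        for d in search_frame(t,n)[:6]:
            x,y=d['position'];print(t,np.round(d['position']),round(d['conf'],2),np.round(w[int(y),int(x)],3))
E
```

```text
pics
{'time_s': 0.0, 'qpos': array([-74.02082806,  18.43989128,  -4.01647487,  83.17474992,
         1.29555277,  78.53884576,  -3.26073021]), 'joint_velocities': array([-0.00852128, -0.07335155, -0.03049722, -0.00046406,  0.02597278,
       -0.02969774,  0.06890068]), 'effort': array([-3.83471559e-05, -4.91292000e+01, -4.03700704e-01, -3.12529564e+01,
       -6.38295896e-02,  4.37053596e-02,  1.71774759e-04]), 'tool_pos': array([0.16999881, 0.62676368, 0.19525358]), 'tool_rot': array([-1.79891788e+02,  5.87685114e-03,  1.64830855e+02]), 'force': array([ 1.02657478,  0.67983244, -0.13946154]), 'wrist_torque': array([0.02689607, 0.01237843, 0.00203366]), 'grip_width': 0.0876337467386313}
side [[384.41891387   0.         313.20014059]
 [  0.         384.41891387 208.18699164]
 [  0.           0.           1.        ]] [0.31176318 0.66343052 0.79518358] [-131.33118798   -0.23665072 -157.80277403]
canister [313. 188.] 0.92 [ 0.612 -0.079  0.166]
canister [389. 175.] 0.57 [ 0.469 -0.409  0.025]
lid [272. 288.] 0.61 [0.623 0.161 0.02 ]
lid [274. 368.] 0.29 [0.504 0.379 0.112]
stand [307. 3
[... 999 characters left out ...]
468 0.388 0.089]
eraser0 [424. 226.] 0.61 [ 0.495 -0.334  0.054]
eraser0 [448. 236.] 0.53 [ 0.464 -0.413  0.05 ]
glue_stick [225. 228.] 0.54 [0.479 0.287 0.102]
mug [323. 240.] 0.67 [ 0.454 -0.014  0.006]
mug [212. 222.] 0.64 [0.494 0.326 0.127]
tape_roll [209. 162.] 0.78 [0.715 0.363 0.019]
tape_roll [321. 235.] 0.6 [ 0.471 -0.01   0.002]
stapler [422. 154.] 0.55 [ 0.732 -0.336  0.054]
stapler [433. 232.] 0.44 [ 0.479 -0.37   0.033]
stapler [224. 228.] 0.42 [0.478 0.289 0.108]
wrist [[346.95969887   0.         325.24942064]
 [  0.         346.95969887 193.67058567]
 [  0.           0.           1.        ]] [0.09263319 0.64909933 0.38596378] [ 1.62931090e+02 -5.27463211e-02  7.49182360e+01]
```

View pics/side0.png

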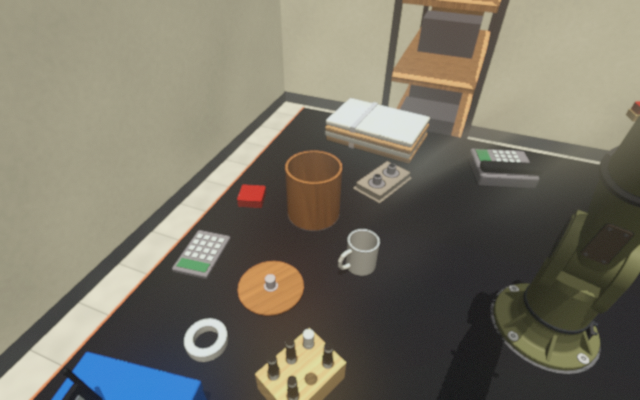

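View pics/top0.png

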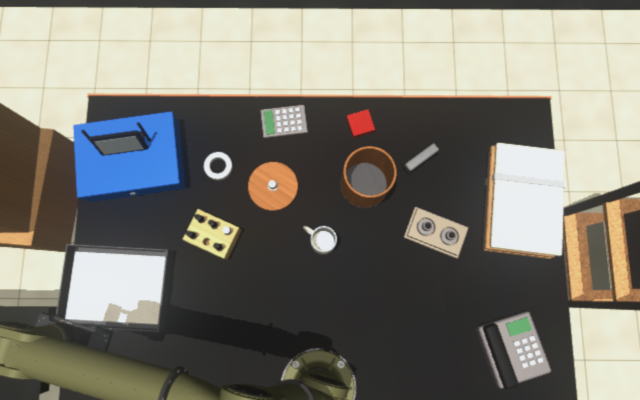

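View pics/wrist0.png

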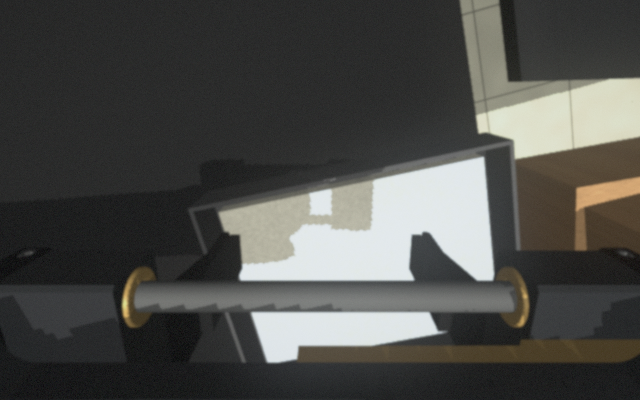

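The pictures show four markers around the stand (side pixels 273,369; 291,351; 328,355; 292,387), with the glue stick at 309,338 and an empty well at 311,379. The tray holds two erasers (377,180 and 390,170). The lid is at 271,287 and the canister at 314,190. Next I'll measure their positions.

Run:
```python
from h import *
from scipy.optimize import least_squares
def load(n): 
    d=np.load(f'pics/{n}0.npz'); return {k:d[k] for k in d.files}
def circ(p):
    r=least_squares(lambda q:np.hypot(p[:,0]-q[0],p[:,1]-q[1])-q[2],[*p.mean(0)[:2],.05],loss='soft_l1',f_scale=.003).x; return np.round(r,4)
def box(w,x0,x1,y0,y1,z0,z1):
    m=(w[...,0]>x0)&(w[...,0]<x1)&(w[...,1]>y0)&(w[...,1]<y1)&(w[...,2]>z0)&(w[...,2]<z1); return m
for n in ['side','top']:
    w=cloud(load(n)); print('==',n)
    m=box(w,.5,.85,-.3,.05,.172,.19); print('rim',circ(w[m]),m.sum(),np.median(w[m],0).round(3))
    m=box(w,.5,.8,.03,.28,.005,.025); print('lid',circ(w[m]),w[m].mean(0).round(3), w[m].min(0).round(3),w[m].max(0).round(3))
    m=box(w,.5,.8,.03,.28,.04,.06); print('knob',w[m].mean(0).round(3),m.sum())
    m=box(w,.35,.6,.2,.47,.055,.072); pp=w[m]; print('stand',cv2.minAreaRect(pp[:,:2].astype(np.float32)),np.median(pp[:,2]))
    m=box(w,.35,.6,.2,.47,.085,.16).astype(np.uint8)
    k,l,s,c=cv2.connectedComponentsWithStats(m)
    for i in range(1,k):
        if s[i,4]>3:
            pp=w[l==i]; print(' st',s[i,4],c[i].round(),pp.mean(0).round(3),pp.max(0).round(3), pp[pp[:,2]>pp[:,2].max()-.012].mean(0).round(3))
    m=box(w,.35,.6,-.5,-.25,.036,.07).astype(np.uint8)
    k,l,s,c=cv2.connectedComponentsWithStats(m)
    for i in range(1,k):
        if s[i,4]>3:
            pp=w[l==i]; t=pp[pp[:,2]>pp[:,2].max()-.008];print(' er',s[i,4],c[i].round(),pp.mean(0).round(3),pp.max(0).round(3),t.mean(0).round(3))
    m=box(w,.35,.6,-.5,-.25,.02,.033); pp=w[m]; print('tray',cv2.minAreaRect(pp[:,:2].astype(np.float32)))
    im=load(n)['img']
    a={'side':(240,320,120,80),'top':(170,195,80,80)}[n]
    cr=im[a[1]:a[1]+a[3],a[0]:a[0]+a[2]]; cv2.imwrite(f'pics/{n}c.png',cv2.resize(cr,None,fx=6,fy=6,interpolation=2)[:,:,::-1])
```

```text
== side
rim [ 0.6393 -0.1489  0.0756] 397 [ 0.636 -0.137  0.178]
lid [0.6316 0.1532 0.0596] [0.629 0.159 0.014] [0.55  0.072 0.006] [0.8   0.235 0.025]
knob [0.63  0.155 0.044] 77
stand ((0.4661177396774292, 0.3402999937534332), (0.1454208791255951, 0.10792136192321777), 66.13906860351562) 0.06524078148094248
 st 126 [308. 336.] [0.472 0.289 0.098] [0.483 0.298 0.104] [0.472 0.289 0.1  ]
 st 182 [290. 348.] [0.49  0.333 0.113] [0.501 0.34  0.133] [0.492 0.331 0.128]
 st 187 [328. 353.] [0.421 0.315 0.114] [0.431 0.322 0.132] [0.422 0.313 0.128]
 st 205 [272. 364.] [0.507 0.375 0.113] [0.519 0.383 0.133] [0.509 0.372 0.128]
 st 208 [292. 386.] [0.457 0.398 0.114] [0.469 0.405 0.132] [0.458 0.396 0.128]
 er 67 [392. 168.] [ 0.465 -0.414  0.049] [ 0.48  -0.402  0.057] [ 0.465 -0.417  0.053]
 er 74 [377. 178.] [ 0.494 -0.339  0.048] [ 0.51  -0.328  0.056] [ 0.495 -0.342  0.052]
tray ((0.4803782105445862, -0.3830990791320801), (0.17811492085456848, 0.09907209873199463), 67.9840087890625)
== top
rim [ 0.6421 -0.1509  0.0755] 362 [ 0.646 -0.155  0.179]
lid [0.637  0.1529 0.0672] [0.639 0.15
[... 192 characters left out ...]
.0658499213688859
 st 56 [198. 217.] [0.51  0.367 0.116] [0.519 0.377 0.139] [0.511 0.369 0.132]
 st 57 [211. 223.] [0.493 0.326 0.116] [0.506 0.34  0.135] [0.494 0.329 0.129]
 st 49 [226. 229.] [0.475 0.285 0.102] [0.486 0.296 0.111] [0.475 0.285 0.104]
 st 58 [190. 234.] [0.459 0.391 0.117] [0.471 0.404 0.141] [0.46  0.393 0.133]
 st 49 [217. 246.] [0.423 0.307 0.119] [0.433 0.321 0.141] [0.426 0.31  0.133]
 er 81 [426. 225.] [ 0.497 -0.344  0.053] [ 0.511 -0.331  0.063] [ 0.498 -0.347  0.058]
 er 80 [450. 235.] [ 0.468 -0.419  0.053] [ 0.483 -0.406  0.064] [ 0.468 -0.421  0.059]
tray ((0.4835405647754669, -0.3836165964603424), (0.17321641743183136, 0.09789053350687027), 68.45179748535156)
```

View pics/sidec.png

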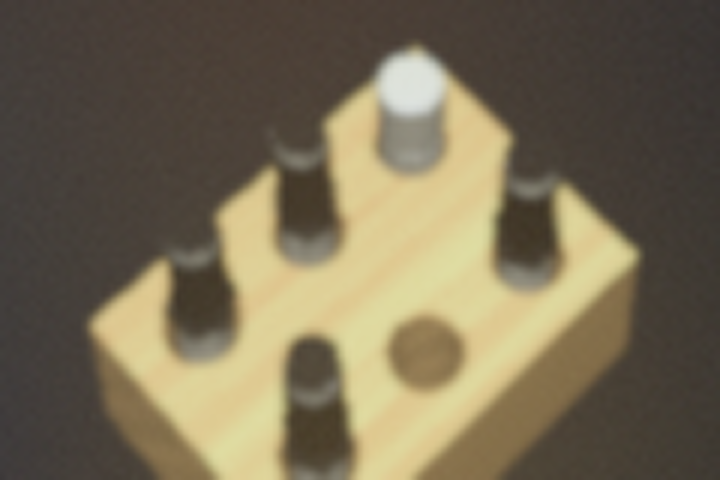

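View pics/topc.png

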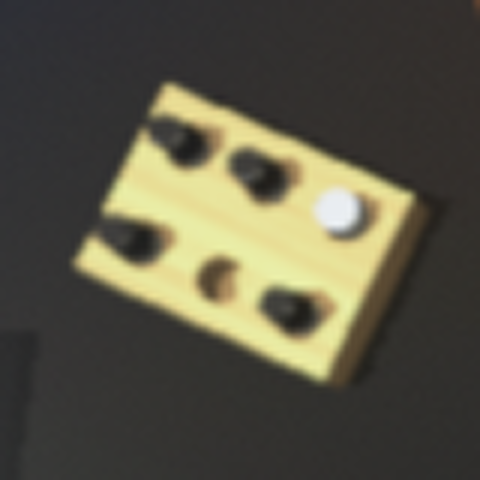

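```bash
cat >> h.py <<'E'
def plan(*wps):
    "wps (x,y,z[,yaw]) tool down; prints shift/turn from the present pose"
    o=get_obs(); p=np.array(o['tool_pos']); R0=R.from_euler('xyz',o['tool_rot'],degrees=True)
    print('t',round(o['time_s'],2),'p',p.round(4),'rot',np.round(o['tool_rot'],1),'F',np.round(o['force'],1),'w',round(o['grip_width'],4))
    prev=p
    for w in wps:
        yaw=w[3] if len(w)>3 else o['tool_rot'][2]
        s=R0.inv().apply(np.array(w[:3])-p); rv=(R0.inv()*R.from_euler('xyz',[180,0,yaw],degrees=True)).as_rotvec(degrees=True)
        print(w,'->',s.round(4),rv.round(1),'rows',round(np.linalg.norm(np.array(w[:3])-prev)/.05,1),'rot rows',round(np.linalg.norm(rv)/8.59,1)); prev=np.array(w[:3])
E
python3 -c "
from h import *
plan((.5,.33,.28,66),(.6,0,.3,66))"
```

```text
t 1.65 p [0.1701 0.6274 0.1964] rot [180.    0.  164.8] F [ 0.4 -0.3 -0.2] w 0.0869
(0.5, 0.33, 0.28, 66) -> [-0.3962 -0.2007 -0.0836] [ 0.  -0.  98.8] rows 9.0 rot rows 11.5
(0.6, 0, 0.3, 66) -> [-0.5791 -0.493  -0.1036] [ 0.  -0.  98.8] rows 6.9 rot rows 11.5
```

>>> arm_command --targets '[[[-0.1,-0.05,-0.0836,0,0,20,-0.15],[-0.3962,-0.2007,-0.0836,0,0,98.8,-0.15],[-0.3962,-0.2007,-0.0836,0,0,98.8,-0.15],[-0.3962,-0.2007,-0.0836,0,0,98.8,-0.15],[-0.3962,-0.2007,-0.0836,0,0,98.8,-0.15],[-0.3962,-0.2007,-0.0836,0,0,98.8,-0.15],[-0.3962,-0.2007,-0.0836,0,0,98.8,-0.15],[-0.5791,-0.493,-0.1036,0,0,98.8,-0.15],[-0.5791,-0.493,-0.1036,0,0,98.8,-0.15],[-0.5791,-0.493,-0.1036,0,0,98.8,-0.15]]]' --newtons 20

```text
time_s: 2.65
tool_pos: [0.4825, 0.263, 0.2778]
tool_rot: [180.0, -0.0, 78.5]
force: [1.0, 0.7, -0.4]
grip_width: 0.0503
```

```bash
python3 -c "
from h import *
plan((.6,-.05,.3,66),(.498,-.346,.2,66),(.498,-.346,.13,66))"
```

```text
t 2.65 p [0.4825 0.263  0.2778] rot [180.   -0.   78.5] F [ 1.   0.7 -0.4] w 0.0503
(0.6, -0.05, 0.3, 66) -> [-0.2833  0.1774 -0.0223] [ 0.  -0.  12.5] rows 6.7 rot rows 1.5
(0.498, -0.346, 0.2, 66) -> [-0.5938  0.1363  0.0775] [ 0.  -0.  12.5] rows 6.6 rot rows 1.5
(0.498, -0.346, 0.13, 66) -> [-0.5938  0.1363  0.1475] [ 0.  -0.  12.5] rows 1.4 rot rows 1.5
```

>>> arm_command --targets '[[[-0.2833,0.1774,-0.0223,0,0,12.5,-0.15],[-0.2833,0.1774,-0.0223,0,0,12.5,-0.15],[-0.2833,0.1774,-0.0223,0,0,12.5,-0.15],[-0.2833,0.1774,-0.0223,0,0,12.5,-0.15],[-0.2833,0.1774,-0.0223,0,0,12.5,-0.15],[-0.2833,0.1774,-0.0223,0,0,12.5,-0.15],[-0.5938,0.1363,-0.0223,0,0,12.5,-0.15],[-0.5938,0.1363,-0.0223,0,0,12.5,-0.15],[-0.5938,0.1363,0.0775,0,0,12.5,-0.15],[-0.5938,0.1363,0.0775,0,0,12.5,-0.15]]]'

```text
time_s: 3.65
tool_pos: [0.5389, -0.2028, 0.2607]
tool_rot: [179.9, -0.1, 66.4]
force: [0.8, 0.2, -0.9]
grip_width: 0.05
```

```bash
python3 -c "
from h import *
plan((.498,-.346,.15,66))"
```

```text
t 3.65 p [ 0.5389 -0.2028  0.2607] rot [ 1.799e+02 -1.000e-01  6.640e+01] F [ 0.8  0.2 -0.9] w 0.05
(0.498, -0.346, 0.15, 66) -> [-0.1477  0.0197  0.1106] [ 0.1 -0.1  0.4] rows 3.7 rot rows 0.0
```

>>> arm_command --targets '[[[-0.1477,0.0197,0.1106,0,0,0,-0.15],[-0.1477,0.0197,0.1106,0,0,0,-0.15],[-0.1477,0.0197,0.1106,0,0,0,-0.15],[-0.1477,0.0197,0.1106,0,0,0,-0.15],[-0.1477,0.0197,0.1106,0,0,0,-0.15],[-0.1477,0.0197,0.1106,0,0,0,-0.15],[-0.1477,0.0197,0.1106,0,0,0,-0.15]]]'

```text
time_s: 4.35
tool_pos: [0.4995, -0.3428, 0.1505]
tool_rot: [179.9, -0.1, 66.5]
force: [1.1, 0.7, -0.6]
grip_width: 0.0497
```

```bash
python3 -c "
from h import *
c=shot('wrist','w1.png');w=cloud(c)
for lo,hi in [(.036,.062)]:
    m=((w[...,2]>lo)&(w[...,2]<hi)&(w[...,1]<-.25)&(w[...,1]>-.5)&(w[...,0]<.6)).astype(np.uint8)
    k,l,s,cc=cv2.connectedComponentsWithStats(m)
    for i in range(1,k):
        if s[i,4]>30:
            pp=w[l==i]; print(s[i,4],cc[i].round(),pp.mean(0).round(4),pp.min(0).round(3),pp.max(0).round(3))
plan((.498,-.346,.035,66))"
```

```text
1006 [325. 187.] [ 0.5001 -0.3434  0.0537] [ 0.484 -0.359  0.036] [ 0.514 -0.331  0.057]
812 [328. 266.] [ 0.4721 -0.4142  0.0519] [ 0.456 -0.43   0.036] [ 0.485 -0.405  0.057]
t 4.4 p [ 0.4997 -0.3427  0.1507] rot [ 1.799e+02 -1.000e-01  6.650e+01] F [-0.3 -0.1  0.9] w 0.0501
(0.498, -0.346, 0.035, 66) -> [-0.0039 -0.0005  0.1157] [ 0.1 -0.1  0.5] rows 2.3 rot rows 0.1
```

View pics/w1.png

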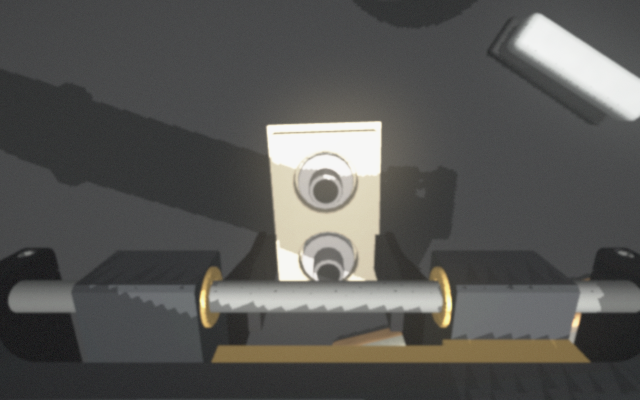

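The wrist view shows both erasers upright, at 325,187 and 328,266. The first is at about (0.499, -0.345), between the fingers. I'll go down and grip it.

>>> arm_command --targets '[[[-0.002,-0.0005,0.05,0,0,-0.4,-0.15],[-0.002,-0.0005,0.09,0,0,-0.4,-0.15],[-0.002,-0.0005,0.12,0,0,-0.4,-0.15],[-0.002,-0.0005,0.12,0,0,-0.4,-0.15],[-0.002,-0.0005,0.12,0,0,-0.4,0.8],[-0.002,-0.0005,0.12,0,0,-0.4,0.8],[-0.002,-0.0005,0.12,0,0,-0.4,0.8],[-0.002,-0.0005,0.12,0,0,-0.4,0.8],[-0.002,-0.0005,0.12,0,0,-0.4,0.8]]]' --newtons 25

```text
time_s: 5.3
tool_pos: [0.4974, -0.3458, 0.0306]
tool_rot: [179.9, -0.0, 66.8]
force: [0.1, -0.8, 0.1]
grip_width: 0.0181
```

```bash
python3 -c "
from h import *
plan((.5,-.345,.26,66),(.624,-.187,.26,66),(.624,-.187,.13,66))"
```

```text
t 5.3 p [ 0.4974 -0.3458  0.0306] rot [179.9  -0.   66.8] F [ 0.1 -0.8  0.1] w 0.0181
(0.5, -0.345, 0.26, 66) -> [ 0.0019  0.0024 -0.2294] [ 0.1 -0.   0.8] rows 4.6 rot rows 0.1
(0.624, -0.187, 0.26, 66) -> [ 0.196   0.0541 -0.2293] [ 0.1 -0.   0.8] rows 4.0 rot rows 0.1
(0.624, -0.187, 0.13, 66) -> [ 0.1959  0.0539 -0.0993] [ 0.1 -0.   0.8] rows 2.6 rot rows 0.1
```

```bash
python3 -c "
from h import *
c=shot('wrist','w2.png')
c=shot('side','s2.png');cv2.imwrite('pics/s2c.png',cv2.resize(c['img'][130:210,340:440],None,fx=6,fy=6)[:,:,::-1])
plan()"
```

```text
t 5.4 p [ 0.497  -0.3457  0.0301] rot [180.   -0.   66.8] F [ 0.4 -0.2 -0.4] w 0.0124
```

View pics/w2.png

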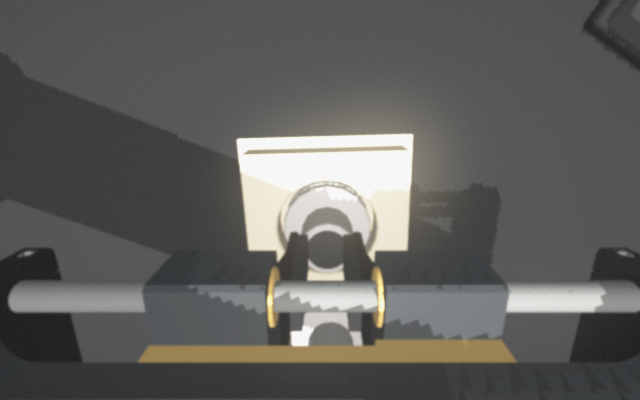

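View pics/s2c.png

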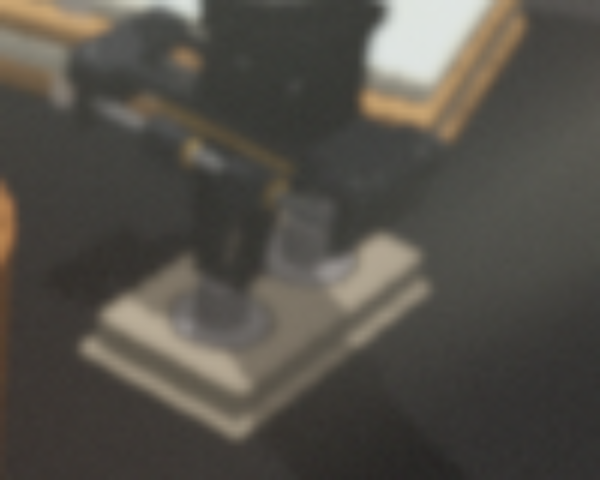

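```bash
python3 -c "
from h import *
c=read_camera('wrist');w=cloud(c)
cv2.imwrite('pics/w3.png',cv2.resize(c['img'][150:350,220:440],None,fx=3.5,fy=2.9,interpolation=cv2.INTER_CUBIC)[:,:,::-1])
for v in range(195,290,8):
    print(v,[(u,*np.round(w[v,u]*1000).astype(int)) if w[v,u,0]==w[v,u,0] else u for u in range(285,375,11)])
plan()"
```

```text
195 [(285, np.int64(484), np.int64(-317), np.int64(27)), (296, np.int64(488), np.int64(-322), np.int64(17)), (307, np.int64(496), np.int64(-321), np.int64(28)), (318, np.int64(502), np.int64(-324), np.int64(27)), (329, np.int64(508), np.int64(-327), np.int64(27)), (340, np.int64(514), np.int64(-329), np.int64(27)), (351, np.int64(520), np.int64(-332), np.int64(27)), (362, np.int64(525), np.int64(-340), np.int64(10)), (373, np.int64(532), np.int64(-337), np.int64(27))]
203 [(285, np.int64(478), np.int64(-325), np.int64(10)), (296, np.int64(488), np.int64(-323), np.int64(27)), (307, np.int64(494), np.int64(-326), np.int64(27)), (318, np.int64(500), np.int64(-329), np.int64(27)), (329, np.int64(506), np.int64(-331), np.int64(27)), (340, np.int64(512), np.int64(-334), np.int64(27)), (351, np.int64(518), np.int64(-336), np.int64(27)), (362, np.int64(524), np.int64(-339), np.int64(26)), (373, np.int64(530), np.int64(-342), np.int64(26))]
211 [(285, np.int64(476), np.int64(-330), np.int64(10)), (296, np.int64(486), np.int64(-328), np.int64(27)), (307, np.int64(492), np.int64(-331), np.int64
[... 3934 characters left out ...]
t64(-340), np.int64(98)), (362, np.int64(519), np.int64(-320), np.int64(135)), (373, np.int64(523), np.int64(-315), np.int64(145))]
283 [(285, np.int64(502), np.int64(-310), np.int64(144)), (296, np.int64(504), np.int64(-312), np.int64(142)), (307, np.int64(506), np.int64(-313), np.int64(141)), (318, np.int64(509), np.int64(-314), np.int64(142)), (329, np.int64(512), np.int64(-315), np.int64(142)), (340, np.int64(514), np.int64(-316), np.int64(142)), (351, np.int64(517), np.int64(-317), np.int64(142)), (362, np.int64(519), np.int64(-318), np.int64(142)), (373, np.int64(523), np.int64(-314), np.int64(150))]
t 5.45 p [ 0.4969 -0.3457  0.0299] rot [180.   -0.   66.8] F [-0.8  0.2  0.6] w 0.0109
```

View pics/w3.png

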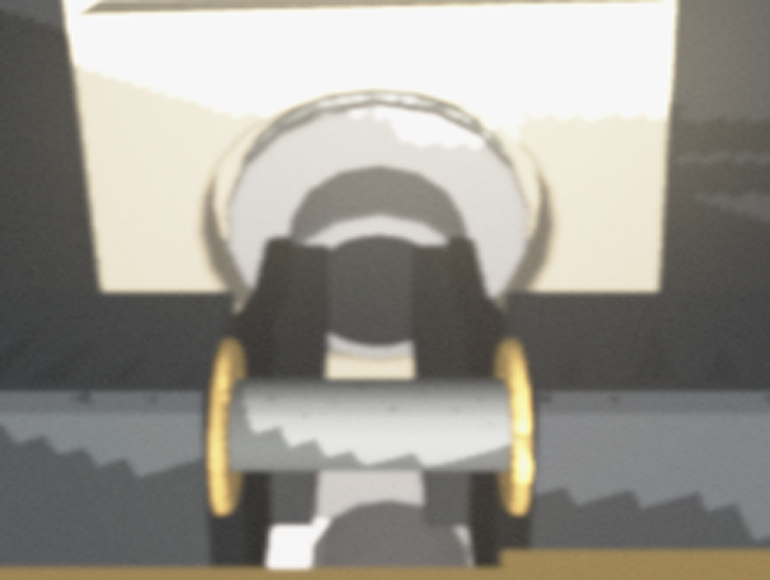

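The reading shut to 11 mm without touching the 30 mm grip. In this picture the fingertips end just above the grip's top (z about 58 mm), but the reported TCP is at 30 mm. I'll lift into clear space and measure where the fingers end.

>>> arm_command --targets '[[[0,0,-0.05,0,0,0,-0.15],[0,0,-0.1,0,0,0,-0.15],[0,0,-0.12,0,0,0,-0.15],[0,0,-0.12,0,0,0,-0.15],[0,0,-0.12,0,0,0,-0.15]]]'

```text
time_s: 5.95
tool_pos: [0.4968, -0.3454, 0.1495]
tool_rot: [180.0, -0.0, 66.8]
force: [0.1, 0.7, -0.4]
grip_width: 0.043
```

```bash
python3 -c "
from h import *
plan()
o=get_obs();p=o['tool_pos'];R0=R.from_euler('xyz',o['tool_rot'],degrees=True)
for n in ['side','top','wrist']:
    c=shot(n,n+'4.png');w=cloud(c)
    m=np.linalg.norm(w-p,axis=-1)<.075
    m&=w[...,2]>.075
    q=R0.inv().apply(w[m]-p)
    print(n,m.sum(),'min z world',np.sort(w[m][:,2])[:8].round(3))
    # tip points
    k=np.argsort(-q[:,2])[:12]; print(q[k].round(3).tolist())
    print('origin in tool',R0.inv().apply(np.array(c['origin'])-p).round(4))
c=cv2.imread('pics/side4.png');cv2.imwrite('pics/s4c.png',cv2.resize(c[90:210,330:450],None,fx=5,fy=5))
"
```

```text
t 5.95 p [ 0.4968 -0.3454  0.1495] rot [180.   -0.   66.8] F [ 0.1  0.7 -0.4] w 0.043
side 167 min z world [0.173 0.175 0.175 0.175 0.176 0.176 0.177 0.177]
[[-0.0, 0.022, -0.024], [-0.007, 0.019, -0.025], [0.005, -0.032, -0.025], [0.008, -0.03, -0.026], [0.007, -0.025, -0.026], [0.011, 0.025, -0.027], [0.003, -0.03, -0.027], [0.009, 0.023, -0.027], [0.001, -0.032, -0.027], [-0.007, -0.033, -0.028], [-0.008, 0.021, -0.028], [0.008, 0.02, -0.028]]
origin in tool [ 0.8547 -0.5675 -0.6453]
top 0 min z world []
[]
origin in tool [ 0.2413 -0.346  -1.5095]
wrist 2832 min z world [0.174 0.175 0.175 0.175 0.175 0.175 0.175 0.175]
[[0.007, 0.023, -0.025], [0.011, 0.025, -0.025], [0.008, 0.023, -0.025], [0.011, 0.027, -0.025], [-0.005, 0.023, -0.025], [0.011, -0.026, -0.025], [0.011, 0.028, -0.025], [0.011, -0.025, -0.026], [0.011, -0.028, -0.026], [0.011, 0.026, -0.026], [0.012, -0.031, -0.026], [0.011, -0.025, -0.026]]
origin in tool [ 8.190e-02 -1.000e-04 -1.881e-01]
```

View pics/s4c.png

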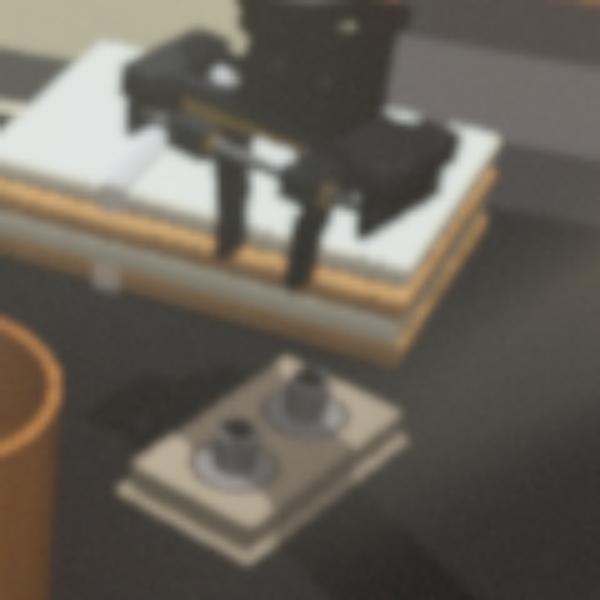

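View pics/wrist4.png

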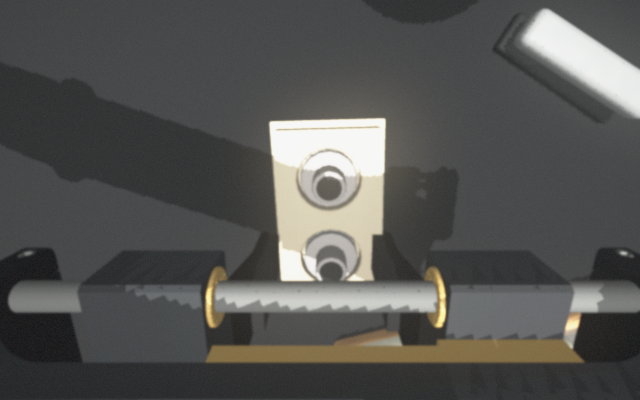

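Both cameras put the fingertips 25 mm behind the reported TCP, with no sideways offset, so I'll correct for that in the helper.

```bash
sed -i "s/p=np.array(o\['tool_pos'\]);/p=np.array(o['tool_pos'])+[0,0,.025];/" h.py; python3 -c "
from h import *
plan((.4985,-.346,.031,66))"
```

```text
t 6.1 p [ 0.496  -0.3448  0.173 ] rot [-179.8   -0.    66.8] F [-0.4  0.   0.3] w 0.0481
(0.4985, -0.346, 0.031, 66) -> [-1.00e-04  3.20e-03  1.42e-01] [-0.2 -0.   0.8] rows 2.8 rot rows 0.1
```

>>> arm_command --targets '[[[0,0.002,0.05,0,0,0.8,-0.15],[0,0.002,0.1,0,0,0.8,-0.15],[0,0.002,0.13,0,0,0.8,-0.15],[0,0.002,0.142,0,0,0.8,-0.15],[0,0.002,0.142,0,0,0.8,-0.15],[0,0.002,0.142,0,0,0.8,0.6],[0,0.002,0.142,0,0,0.8,0.6],[0,0.002,0.142,0,0,0.8,0.6],[0,0.002,0.142,0,0,0.8,0.6],[0,0.002,0.142,0,0,0.8,0.6]]]'

```text
time_s: 7.1
tool_pos: [0.4995, -0.3469, 0.0092]
tool_rot: [179.9, -0.0, 66.0]
force: [-0.6, 0.2, 6.5]
grip_width: 0.0293
```

```bash
python3 -c "
from h import *
plan((.5,-.345,.26,66),(.624,-.187,.26,66),(.624,-.187,.135,66))"
```

```text
t 7.1 p [ 0.4995 -0.3469  0.0342] rot [179.9  -0.   66. ] F [-0.6  0.2  6.5] w 0.0293
(0.5, -0.345, 0.26, 66) -> [ 2.000e-03  2.000e-04 -2.258e-01] [ 0.1 -0.  -0. ] rows 4.5 rot rows 0.0
(0.624, -0.187, 0.26, 66) -> [ 0.1968  0.0491 -0.2256] [ 0.1 -0.  -0. ] rows 4.0 rot rows 0.0
(0.624, -0.187, 0.135, 66) -> [ 0.1967  0.0489 -0.1006] [ 0.1 -0.  -0. ] rows 2.5 rot rows 0.0
```

>>> arm_command --targets '[[[0.002,0,-0.05,0,0,0,0.6],[0.002,0,-0.1,0,0,0,0.6],[0.002,0,-0.15,0,0,0,0.6],[0.002,0,-0.2,0,0,0,0.6],[0.05,0.012,-0.23,0,0,0,0.6],[0.1,0.025,-0.23,0,0,0,0.6],[0.15,0.037,-0.23,0,0,0,0.6],[0.197,0.049,-0.23,0,0,0,0.6],[0.197,0.049,-0.23,0,0,0,0.6],[0.197,0.049,-0.23,0,0,0,0.6]]]'

```text
time_s: 8.1
tool_pos: [0.6249, -0.1831, 0.2368]
tool_rot: [-179.9, -0.0, 66.3]
force: [-0.8, -0.5, -0.8]
grip_width: 0.0295
```

```bash
python3 -c "
from h import *
plan((.624,-.187,.14,66))"
```

```text
t 8.1 p [ 0.6249 -0.1831  0.2618] rot [-179.9   -0.    66.3] F [-0.8 -0.5 -0.8] w 0.0295
(0.624, -0.187, 0.14, 66) -> [-0.0039  0.0009  0.1218] [-0.1 -0.   0.3] rows 2.4 rot rows 0.0
```

>>> arm_command --targets '[[[-0.002,0.0,0.04,0,0,0,0.6],[-0.002,0.0,0.08,0,0,0,0.6],[-0.002,0.0,0.12,0,0,0,0.6],[-0.002,0.0,0.13,0,0,0,0.6],[-0.002,0.0,0.13,0,0,0,0.6],[-0.002,0.0,0.13,0,0,0,0.1],[-0.002,0.0,0.13,0,0,0,0.1],[-0.002,0.0,0.13,0,0,0,0.1],[-0.002,0.0,0.08,0,0,0,0.1],[-0.002,0.0,0.0,0,0,0,0.1]]]'

```text
time_s: 9.1
tool_pos: [0.622, -0.1879, 0.2087]
tool_rot: [-179.9, 0.0, 66.0]
force: [1.7, -1.0, 0.7]
grip_width: 0.039
```

```bash
python3 -c "
from h import *
plan((.47,-.419,.12,66),(.47,-.419,.034,66))
shot('top','top5.png')
c=cv2.imread('pics/top5.png');cv2.imwrite('pics/t5c.png',cv2.resize(c[130:270,320:480],None,fx=4,fy=4))
"
```

```text
t 9.1 p [ 0.622  -0.1879  0.2337] rot [-179.9    0.    66. ] F [ 1.7 -1.   0.7] w 0.039
(0.47, -0.419, 0.12, 66) -> [-0.2729 -0.0446  0.1139] [-0.1  0.  -0. ] rows 6.0 rot rows 0.0
(0.47, -0.419, 0.034, 66) -> [-0.2729 -0.0445  0.1999] [-0.1  0.  -0. ] rows 1.7 rot rows 0.0
```

View pics/t5c.png

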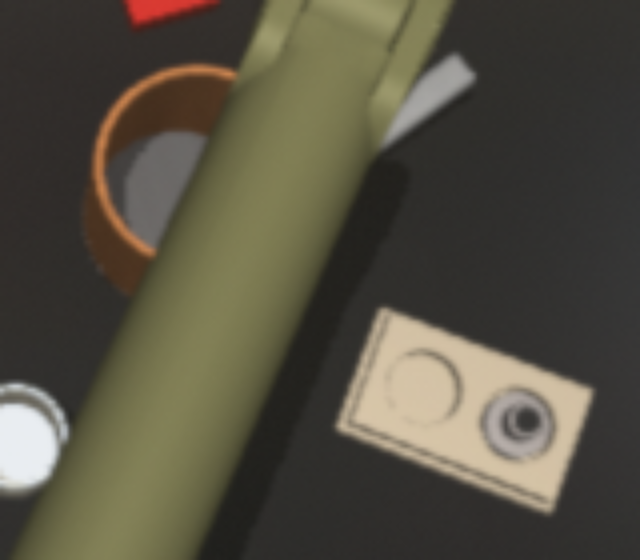

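The first recess is now empty, and the second eraser stands at crop pixel 520,420. I'm going for it.

>>> arm_command --targets '[[[-0.04,-0.006,0.0,0,0,0,-0.15],[-0.09,-0.014,0.0,0,0,0,-0.15],[-0.135,-0.022,0.0,0,0,0,-0.15],[-0.18,-0.03,0.03,0,0,0,-0.15],[-0.22,-0.036,0.06,0,0,0,-0.15],[-0.25,-0.041,0.09,0,0,0,-0.15],[-0.273,-0.0445,0.11,0,0,0,-0.15],[-0.273,-0.0445,0.11,0,0,0,-0.15],[-0.273,-0.0445,0.11,0,0,0,-0.15],[-0.273,-0.0445,0.11,0,0,0,-0.15]]]'

```text
time_s: 10.15
tool_pos: [0.4732, -0.4188, 0.0992]
tool_rot: [179.8, -0.0, 66.1]
force: [-0.2, -0.2, 0.4]
grip_width: 0.0501
```

```bash
python3 -c "
from h import *
c=read_camera('wrist');w=cloud(c)
m=((w[...,2]>.044)&(w[...,2]<.062)&(w[...,1]<-.25)&(w[...,1]>-.5)&(w[...,0]<.6)).astype(np.uint8)
k,l,s,cc=cv2.connectedComponentsWithStats(m)
for i in range(1,k):
        if s[i,4]>30:
            pp=w[l==i]; print(s[i,4],cc[i].round(),pp.mean(0).round(4),pp.min(0).round(3),pp.max(0).round(3))
plan((.469,-.4195,.034,66))"
```

```text
1336 [321. 208.] [ 0.4705 -0.4181  0.0546] [ 0.455 -0.434  0.044] [ 0.484 -0.405  0.058]
t 10.2 p [ 0.4734 -0.4186  0.1242] rot [179.8  -0.   66.2] F [-0.1  0.1  0.5] w 0.05
(0.469, -0.4195, 0.034, 66) -> [-0.0026 -0.004   0.0902] [ 0.2 -0.   0.2] rows 1.8 rot rows 0.0
```

>>> arm_command --targets '[[[-0.0025,-0.003,0.03,0,0,0,-0.15],[-0.0025,-0.003,0.06,0,0,0,-0.15],[-0.0025,-0.003,0.087,0,0,0,-0.15],[-0.0025,-0.003,0.087,0,0,0,-0.15],[-0.0025,-0.003,0.087,0,0,0,0.6],[-0.0025,-0.003,0.087,0,0,0,0.6],[-0.0025,-0.003,0.087,0,0,0,0.6],[-0.0025,-0.003,0.087,0,0,0,0.6],[-0.0025,-0.003,0.06,0,0,0,0.6],[-0.0025,-0.003,0.03,0,0,0,0.6]]]'

```text
time_s: 11.2
tool_pos: [0.4665, -0.4199, 0.0677]
tool_rot: [-179.9, -0.0, 66.0]
force: [0.9, -0.2, -0.5]
grip_width: 0.0289
```

```bash
python3 -c "
from h import *
plan((.47,-.418,.27,66),(.657,-.113,.27,66),(.657,-.113,.135,66))"
```

```text
t 11.2 p [ 0.4665 -0.4199  0.0927] rot [-179.9   -0.    66. ] F [ 0.9 -0.2 -0.5] w 0.0289
(0.47, -0.418, 0.27, 66) -> [ 0.0032  0.002  -0.1773] [-0.1 -0.  -0. ] rows 3.5 rot rows 0.0
(0.657, -0.113, 0.27, 66) -> [ 0.358   0.0486 -0.1773] [-0.1 -0.  -0. ] rows 7.2 rot rows 0.0
(0.657, -0.113, 0.135, 66) -> [ 0.3579  0.0489 -0.0423] [-0.1 -0.  -0. ] rows 2.7 rot rows 0.0
```

>>> arm_command --targets '[[[0.003,0.002,-0.045,0,0,0,0.6],[0.003,0.002,-0.09,0,0,0,0.6],[0.02,0.004,-0.13,0,0,0,0.6],[0.065,0.01,-0.15,0,0,0,0.6],[0.115,0.016,-0.16,0,0,0,0.6],[0.165,0.023,-0.165,0,0,0,0.6],[0.215,0.03,-0.165,0,0,0,0.6],[0.265,0.037,-0.165,0,0,0,0.6],[0.315,0.043,-0.165,0,0,0,0.6],[0.357,0.0486,-0.165,0,0,0,0.6]]]'

```text
time_s: 12.2
tool_pos: [0.6579, -0.1115, 0.2332]
tool_rot: [180.0, -0.1, 66.0]
force: [0.6, -0.7, -0.5]
grip_width: 0.0292
```

>>> arm_command --targets '[[[0,0,0,0,0,0,0.6],[0,0,0,0,0,0,0.6]]]'

```text
time_s: 12.4
tool_pos: [0.6573, -0.1126, 0.2324]
tool_rot: [-180.0, 0.0, 66.2]
force: [-0.7, -1.0, -0.1]
grip_width: 0.0295
```

```bash
python3 -c "
from h import *
plan((.657,-.113,.135,66))"
```

```text
t 12.4 p [ 0.6573 -0.1126  0.2574] rot [-180.     0.    66.2] F [-0.7 -1.  -0.1] w 0.0295
(0.657, -0.113, 0.135, 66) -> [-4.000e-04 -1.000e-04  1.224e-01] [-0.   0.   0.2] rows 2.4 rot rows 0.0
```

>>> arm_command --targets '[[[0,0,0.045,0,0,0,0.6],[0,0,0.09,0,0,0,0.6],[0,0,0.124,0,0,0,0.6],[0,0,0.124,0,0,0,0.6],[0,0,0.124,0,0,0,0.1],[0,0,0.124,0,0,0,0.1],[0,0,0.124,0,0,0,0.1],[0,0,0.08,0,0,0,0.1],[0,0,0.035,0,0,0,0.0],[0,0,0.0,0,0,0,0.0]]]'

```text
time_s: 13.4
tool_pos: [0.658, -0.1149, 0.2376]
tool_rot: [179.7, -0.1, 66.0]
force: [0.3, -0.8, 0.2]
grip_width: 0.0428
```

>>> arm_command --targets '[[[0,0,0,0,0,0,0],[0,0,0,0,0,0,0]]]'

```text
time_s: 13.6
tool_pos: [0.6579, -0.1148, 0.2353]
tool_rot: [179.8, -0.1, 66.0]
force: [-0.5, -0.8, -1.2]
grip_width: 0.0434
```

```bash
python3 -c "
from h import *
c=shot('wrist','w6.png')
plan((.4931,.3291,.24,66),(.4931,.3291,.094,66))"
```

```text
t 13.65 p [ 0.6571 -0.1143  0.2585] rot [179.9  -0.   66. ] F [-1.2 -0.2  0.9] w 0.0431
(0.4931, 0.3291, 0.24, 66) -> [ 0.3383 -0.3303  0.0184] [ 0.1 -0.  -0. ] rows 9.5 rot rows 0.0
(0.4931, 0.3291, 0.094, 66) -> [ 0.3382 -0.3304  0.1644] [ 0.1 -0.  -0. ] rows 2.9 rot rows 0.0
```

View pics/w6.png

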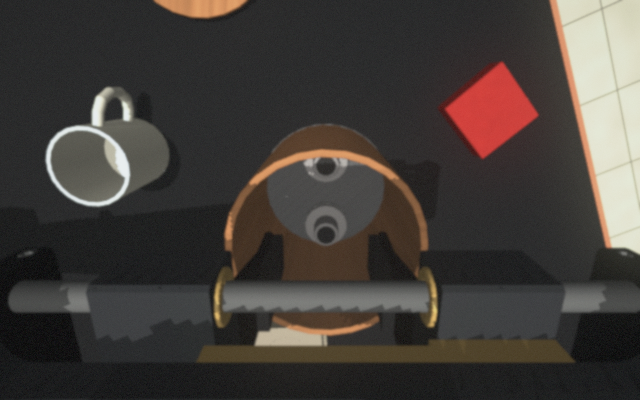

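Both erasers stand pad down in the canister (pixels 326,167 and 326,232). Next are the markers, starting with B at (0.493, 0.329).

>>> arm_command --targets '[[[0.034,-0.033,0.0,0,0,0,0],[0.068,-0.066,0.0,0,0,0,0],[0.102,-0.1,0.0,0,0,0,0],[0.136,-0.133,0.0,0,0,0,0],[0.17,-0.166,0.0,0,0,0,0],[0.204,-0.2,0.0,0,0,0,0],[0.238,-0.233,0.0,0,0,0,0],[0.272,-0.266,0.0,0,0,0,0],[0.306,-0.3,0.01,0,0,0,0],[0.338,-0.33,0.03,0,0,0,0]]]'

```text
time_s: 14.65
tool_pos: [0.4919, 0.3315, 0.2029]
tool_rot: [180.0, -0.1, 66.1]
force: [1.4, -0.4, -0.3]
grip_width: 0.0436
```

>>> arm_command --targets '[[[0,0,0,0,0,0,0],[0,0,0,0,0,0,0]]]'

```text
time_s: 14.85
tool_pos: [0.4913, 0.3294, 0.2007]
tool_rot: [-179.9, 0.2, 66.2]
force: [0.5, -0.1, 0.9]
grip_width: 0.043
```

```bash
cat >> h.py <<'E'
def marks(f=None):
    c=read_camera('wrist'); w=cloud(c)
    if f: cv2.imwrite('pics/'+f,c['img'][:,:,::-1])
    m=((w[...,2]>.09)&(w[...,2]<.137)&(w[...,1]>.24)&(w[...,1]<.45)&(w[...,0]<.56)).astype(np.uint8)
    k,l,s,cc=cv2.connectedComponentsWithStats(m)
    for i in range(1,k):
        if s[i,4]>30:
            pp=w[l==i]; t=pp[pp[:,2]>pp[:,2].max()-.008]; print('mk',s[i,4],cc[i].round(),'top',t.mean(0).round(4),pp.max(0).round(3))
E
python3 -c "
from h import *
marks('w7.png')
plan((.4931,.3291,.094,66))"
```

```text
mk 676 [256. 131.] top [0.462  0.3954 0.1307] [0.471 0.405 0.133]
mk 548 [328. 133.] top [0.5127 0.3721 0.1309] [0.522 0.381 0.133]
mk 636 [329. 187.] top [0.4959 0.3308 0.1307] [0.505 0.34  0.133]
mk 448 [262. 232.] top [0.4235 0.3157 0.1303] [0.435 0.321 0.133]
mk 536 [328. 231.] top [0.4767 0.2884 0.1025] [0.487 0.298 0.105]
t 14.9 p [0.4929 0.3278 0.2267] rot [1.8e+02 1.0e-01 6.6e+01] F [ 0.3 -0.4 -0. ] w 0.0435
(0.4931, 0.3291, 0.094, 66) -> [ 0.0016 -0.0003  0.1327] [ 0.   0.1 -0. ] rows 2.7 rot rows 0.0
```

View pics/w7.png

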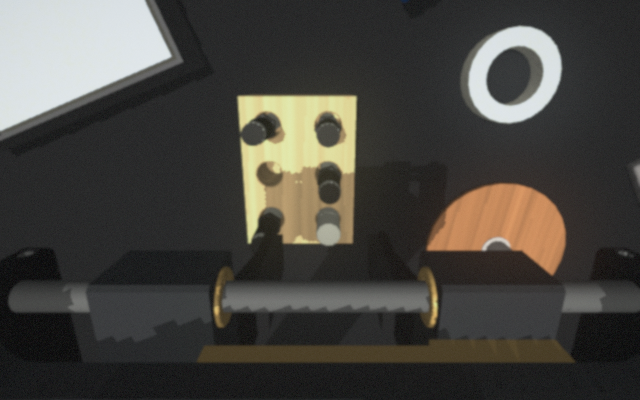

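The wrist view shows the four markers, the glue stick at 328,233 and the empty well at 269,173. Marker B (329,187) is between the fingers.

>>> arm_command --targets '[[[0.003,0.002,0.045,0,0,0,0],[0.003,0.002,0.09,0,0,0,0],[0.003,0.002,0.13,0,0,0,0],[0.003,0.002,0.131,0,0,0,0],[0.003,0.002,0.131,0,0,0,0.8],[0.003,0.002,0.131,0,0,0,0.8],[0.003,0.002,0.131,0,0,0,0.8],[0.003,0.002,0.131,0,0,0,0.8],[0.003,0.002,0.131,0,0,0,0.8],[0.003,0.002,0.1,0,0,0,0.8]]]' --newtons 20

```text
time_s: 15.9
tool_pos: [0.4936, 0.3294, 0.0999]
tool_rot: [-179.8, 0.4, 66.0]
force: [-0.4, 0.9, -0.8]
grip_width: 0.0173
```

```bash
python3 -c "
from h import *
plan((.4931,.3291,.31,66),(.613,-.138,.31,66))"
```

```text
t 15.9 p [0.4936 0.3294 0.1249] rot [-179.8    0.4   66. ] F [-0.4  0.9 -0.8] w 0.0173
(0.4931, 0.3291, 0.31, 66) -> [-0.0016 -0.0009 -0.1851] [-0.2  0.4  0. ] rows 3.7 rot rows 0.0
(0.613, -0.138, 0.31, 66) -> [-0.3796  0.2986 -0.1836] [-0.2  0.4  0. ] rows 9.6 rot rows 0.0
```

>>> arm_command --targets '[[[0,0,-0.045,0,0,0,0.8],[0,0,-0.09,0,0,0,0.8],[0,0,-0.135,0,0,0,0.8],[-0.03,0.024,-0.17,0,0,0,0.8],[-0.069,0.054,-0.18,0,0,0,0.8],[-0.107,0.084,-0.18,0,0,0,0.8],[-0.145,0.114,-0.18,0,0,0,0.8],[-0.183,0.144,-0.18,0,0,0,0.8],[-0.221,0.174,-0.18,0,0,0,0.8],[-0.259,0.204,-0.18,0,0,0,0.8]]]'

```text
time_s: 16.9
tool_pos: [0.5772, 0.0093, 0.2833]
tool_rot: [180.0, -0.1, 66.0]
force: [0.8, -0.3, -0.2]
grip_width: 0.0173
```

>>> arm_command --targets '[[[-0.038,0.03,0,0,0,0,0.8],[-0.076,0.06,0,0,0,0,0.8],[-0.113,0.089,0,0,0,0,0.8],[-0.12,0.095,0,0,0,0,0.8],[-0.12,0.095,0,0,0,0,0.8],[-0.12,0.095,0,0,0,0,0.8],[-0.12,0.095,0,0,0,0,0.8]]]'

```text
time_s: 17.6
tool_pos: [0.6153, -0.1343, 0.2827]
tool_rot: [-180.0, -0.1, 66.2]
force: [0.3, -0.3, -0.6]
grip_width: 0.0174
```

```bash
python3 -c "
from h import *
shot('side','s8.png')
plan((.613,-.138,.14,66))"
```

```text
t 17.65 p [ 0.6153 -0.1345  0.3078] rot [-1.80e+02 -1.00e-01  6.62e+01] F [-0.1 -0.5 -0.8] w 0.0173
(0.613, -0.138, 0.14, 66) -> [-0.0043 -0.0006  0.1678] [-0.  -0.1  0.2] rows 3.4 rot rows 0.0
```

View pics/s8.png

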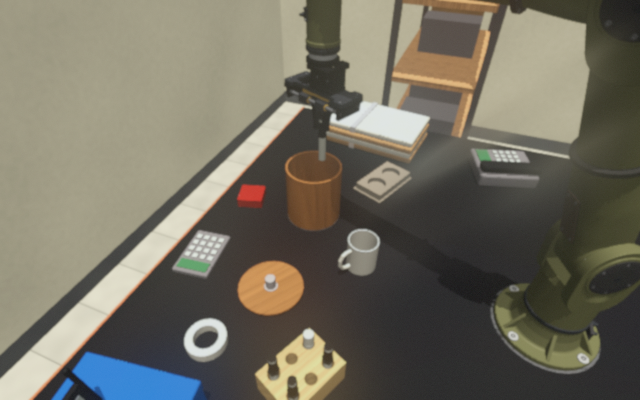

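The marker hangs over the mouth (side pixel 321,140). I'll lower it and release it.

>>> arm_command --targets '[[[-0.004,0,0.045,0,0,0,0.8],[-0.004,0,0.09,0,0,0,0.8],[-0.004,0,0.135,0,0,0,0.8],[-0.004,0,0.172,0,0,0,0.8],[-0.004,0,0.172,0,0,0,0.8],[-0.004,0,0.172,0,0,0,0.3],[-0.004,0,0.172,0,0,0,0.3],[-0.004,0,0.172,0,0,0,0.3],[-0.004,0,0.13,0,0,0,0.3],[-0.004,0,0.085,0,0,0,0.2]]]'

```text
time_s: 18.65
tool_pos: [0.6129, -0.1406, 0.1992]
tool_rot: [-180.0, 0.0, 66.0]
force: [0.4, -0.0, 0.1]
grip_width: 0.0327
```

>>> arm_command --targets '[[[0,0,-0.04,0,0,0,0],[0,0,-0.05,0,0,0,0],[0,0,-0.05,0,0,0,0]]]'

```text
time_s: 18.95
tool_pos: [0.6149, -0.1416, 0.2514]
tool_rot: [179.7, -0.1, 66.0]
force: [1.0, -0.2, 0.4]
grip_width: 0.0427
```

```bash
python3 -c "
from h import *
shot('wrist','w9.png')
plan((.513,.3715,.22,66))"
```

```text
t 19.0 p [ 0.6139 -0.1411  0.274 ] rot [ 1.799e+02 -1.000e-01  6.600e+01] F [0.  0.4 0.3] w 0.0427
(0.513, 0.3715, 0.22, 66) -> [ 0.4271 -0.3009  0.0538] [ 0.1 -0.1 -0. ] rows 10.5 rot rows 0.0
```

View pics/w9.png

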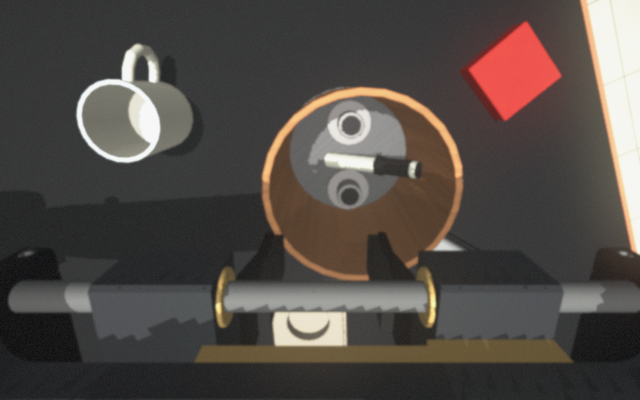

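The first marker is in, leaning between the erasers (370,164). Next is marker A.

>>> arm_command --targets '[[[0.04,-0.028,0.0,0,0,0,0],[0.08,-0.056,0.0,0,0,0,0],[0.12,-0.085,0.0,0,0,0,0],[0.16,-0.113,0.0,0,0,0,0],[0.2,-0.141,0.0,0,0,0,0],[0.24,-0.169,0.0,0,0,0,0],[0.28,-0.197,0.0,0,0,0,0],[0.32,-0.225,0.0,0,0,0,0],[0.36,-0.253,0.01,0,0,0,0],[0.4,-0.282,0.02,0,0,0,0]]]'

```text
time_s: 20.0
tool_pos: [0.5172, 0.3405, 0.2259]
tool_rot: [-179.9, 0.1, 66.0]
force: [0.4, 0.0, 0.0]
grip_width: 0.0437
```

>>> arm_command --targets '[[[0.027,-0.019,0.025,0,0,0,0],[0.027,-0.019,0.025,0,0,0,0],[0.027,-0.019,0.025,0,0,0,0]]]'

```text
time_s: 20.3
tool_pos: [0.5105, 0.3712, 0.1999]
tool_rot: [-179.9, 0.3, 66.1]
force: [0.4, -0.4, -0.0]
grip_width: 0.0433
```

```bash
python3 -c "
from h import *
marks()
plan((.5135,.3715,.094,66))"
```

```text
mk 710 [259. 187.] top [0.4621 0.3958 0.1307] [0.471 0.405 0.133]
mk 647 [327. 188.] top [0.5129 0.3724 0.1306] [0.522 0.381 0.133]
mk 343 [328. 272.] top [0.4785 0.2924 0.102 ] [0.487 0.299 0.105]
t 20.35 p [0.5121 0.3699 0.2264] rot [-180.     0.2   65.9] F [ 0.4 -0.1  0.1] w 0.0437
(0.5135, 0.3715, 0.094, 66) -> [0.0024 0.0007 0.1324] [-0.   0.2 -0.1] rows 2.6 rot rows 0.0
```

>>> arm_command --targets '[[[0.002,0.001,0.045,0,0,0,0],[0.002,0.001,0.09,0,0,0,0],[0.002,0.001,0.13,0,0,0,0],[0.002,0.001,0.131,0,0,0,0],[0.002,0.001,0.131,0,0,0,0.8],[0.002,0.001,0.131,0,0,0,0.8],[0.002,0.001,0.131,0,0,0,0.8],[0.002,0.001,0.131,0,0,0,0.8],[0.002,0.001,0.131,0,0,0,0.8],[0.002,0.001,0.1,0,0,0,0.8]]]'

```text
time_s: 21.35
tool_pos: [0.5117, 0.3717, 0.0998]
tool_rot: [-179.9, 0.3, 66.0]
force: [1.7, 2.1, -1.1]
grip_width: 0.017
```

```bash
python3 -c "
from h import *
plan((.513,.3715,.31,66),(.613,-.138,.31,66))"
```

```text
t 21.35 p [0.5117 0.3717 0.1248] rot [-179.9    0.3   66. ] F [ 1.7  2.1 -1.1] w 0.017
(0.513, 0.3715, 0.31, 66) -> [-0.0006  0.0008 -0.1852] [-0.1  0.3  0. ] rows 3.7 rot rows 0.0
(0.613, -0.138, 0.31, 66) -> [-0.4255  0.2993 -0.1836] [-0.1  0.3  0. ] rows 10.4 rot rows 0.0
```

>>> arm_command --targets '[[[0,0,-0.045,0,0,0,0.8],[0,0,-0.09,0,0,0,0.8],[0,0,-0.135,0,0,0,0.8],[-0.03,0.021,-0.17,0,0,0,0.8],[-0.07,0.049,-0.18,0,0,0,0.8],[-0.11,0.077,-0.18,0,0,0,0.8],[-0.15,0.105,-0.18,0,0,0,0.8],[-0.19,0.133,-0.18,0,0,0,0.8],[-0.23,0.162,-0.18,0,0,0,0.8],[-0.27,0.19,-0.18,0,0,0,0.8]]]'

```text
time_s: 22.35
tool_pos: [0.5778, 0.0468, 0.2833]
tool_rot: [180.0, -0.1, 66.0]
force: [0.4, 0.2, 0.4]
grip_width: 0.0175
```

>>> arm_command --targets '[[[-0.04,0.028,0,0,0,0,0.8],[-0.08,0.056,0,0,0,0,0.8],[-0.12,0.084,0,0,0,0,0.8],[-0.155,0.109,0,0,0,0,0.8],[-0.155,0.109,0,0,0,0,0.8],[-0.155,0.109,0,0,0,0,0.8],[-0.155,0.109,0,0,0,0,0.8]]]'

```text
time_s: 23.05
tool_pos: [0.6144, -0.1354, 0.2827]
tool_rot: [-180.0, -0.1, 66.1]
force: [-0.4, -0.2, -0.3]
grip_width: 0.0174
```

```bash
python3 -c "
from h import *
plan((.613,-.138,.135,66))"
```

```text
t 23.05 p [ 0.6144 -0.1354  0.3077] rot [-1.80e+02 -1.00e-01  6.61e+01] F [-0.4 -0.2 -0.3] w 0.0174
(0.613, -0.138, 0.135, 66) -> [-3.100e-03 -1.000e-04  1.727e-01] [-0.  -0.1  0.1] rows 3.5 rot rows 0.0
```

>>> arm_command --targets '[[[-0.003,-0.006,0.045,0,0,0,0.8],[-0.003,-0.006,0.09,0,0,0,0.8],[-0.003,-0.006,0.135,0,0,0,0.8],[-0.003,-0.006,0.172,0,0,0,0.8],[-0.003,-0.006,0.172,0,0,0,0.8],[-0.003,-0.006,0.172,0,0,0,0.35],[-0.003,-0.006,0.172,0,0,0,0.35],[-0.003,-0.006,0.172,0,0,0,0.35],[-0.003,-0.006,0.13,0,0,0,0.35],[-0.003,-0.006,0.085,0,0,0,0.2]]]'

```text
time_s: 24.05
tool_pos: [0.607, -0.1373, 0.1992]
tool_rot: [-179.9, 0.0, 66.0]
force: [1.6, -0.5, -0.1]
grip_width: 0.0305
```

>>> arm_command --targets '[[[0,0,-0.04,0,0,0,0],[0,0,-0.05,0,0,0,0],[0,0,-0.05,0,0,0,0]]]'

```text
time_s: 24.35
tool_pos: [0.609, -0.1382, 0.2513]
tool_rot: [179.7, -0.1, 66.0]
force: [-0.0, 0.1, -0.4]
grip_width: 0.0423
```

```bash
python3 -c "
from h import *
shot('wrist','w10.png')
plan((.462,.395,.22,66))"
```

```text
t 24.4 p [ 0.608  -0.1377  0.274 ] rot [ 1.799e+02 -1.000e-01  6.600e+01] F [-0.3  1.7 -0.9] w 0.0427
(0.462, 0.395, 0.22, 66) -> [ 0.4271 -0.3502  0.0538] [ 0.1 -0.1 -0. ] rows 11.1 rot rows 0.0
```

View pics/w10.png

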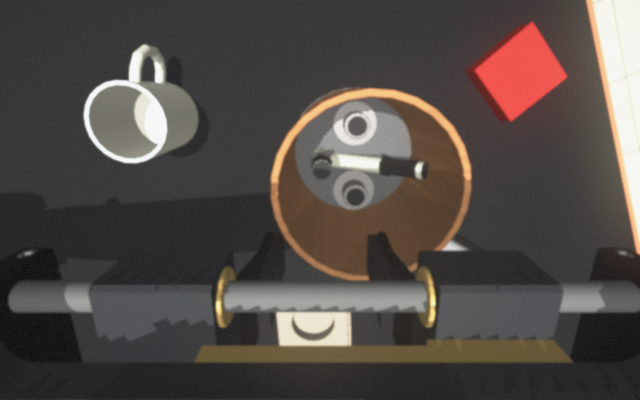

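The second marker stands upright at 321,165. Next is marker D.

>>> arm_command --targets '[[[0.039,-0.032,0.0,0,0,0,0],[0.077,-0.063,0.0,0,0,0,0],[0.116,-0.095,0.0,0,0,0,0],[0.154,-0.126,0.0,0,0,0,0],[0.193,-0.158,0.0,0,0,0,0],[0.231,-0.19,0.0,0,0,0,0],[0.27,-0.221,0.0,0,0,0,0],[0.308,-0.253,0.0,0,0,0,0],[0.347,-0.284,0.01,0,0,0,0],[0.385,-0.316,0.02,0,0,0,0]]]'

```text
time_s: 25.4
tool_pos: [0.4743, 0.343, 0.2264]
tool_rot: [-179.9, 0.1, 66.0]
force: [0.7, -0.9, -0.9]
grip_width: 0.0433
```

>>> arm_command --targets '[[[0.039,-0.032,0.025,0,0,0,0],[0.042,-0.034,0.025,0,0,0,0],[0.042,-0.034,0.025,0,0,0,0],[0.042,-0.034,0.025,0,0,0,0]]]'

```text
time_s: 25.8
tool_pos: [0.4626, 0.3917, 0.2025]
tool_rot: [180.0, 0.1, 65.9]
force: [-0.0, -0.4, 0.7]
grip_width: 0.0436
```

```bash
python3 -c "
from h import *
marks()
plan((.4625,.395,.094,66))"
```

```text
mk 629 [321. 186.] top [0.4617 0.3961 0.1307] [0.471 0.405 0.133]
mk 322 [323. 271.] top [0.4288 0.3192 0.1194] [0.435 0.321 0.124]
t 25.85 p [0.4633 0.3913 0.2282] rot [179.9   0.   65.8] F [ 0.  -0.7 -0.2] w 0.0437
(0.4625, 0.395, 0.094, 66) -> [ 0.0032 -0.0024  0.1342] [ 0.1  0.  -0.2] rows 2.7 rot rows 0.0
```

>>> arm_command --targets '[[[0.003,-0.0025,0.045,0,0,0,0],[0.003,-0.0025,0.09,0,0,0,0],[0.003,-0.0025,0.13,0,0,0,0],[0.003,-0.0025,0.133,0,0,0,0],[0.003,-0.0025,0.133,0,0,0,0.8],[0.003,-0.0025,0.133,0,0,0,0.8],[0.003,-0.0025,0.133,0,0,0,0.8],[0.003,-0.0025,0.133,0,0,0,0.8],[0.003,-0.0025,0.133,0,0,0,0.8],[0.003,-0.0025,0.1,0,0,0,0.8]]]'

```text
time_s: 26.85
tool_pos: [0.4589, 0.3958, 0.1]
tool_rot: [-179.9, 0.3, 66.0]
force: [1.2, 1.3, -1.8]
grip_width: 0.0174
```

```bash
python3 -c "
from h import *
plan((.463,.395,.31,66),(.66,-.159,.31,66))"
```

```text
t 26.85 p [0.4589 0.3958 0.125 ] rot [-179.9    0.3   66. ] F [ 1.2  1.3 -1.8] w 0.0174
(0.463, 0.395, 0.31, 66) -> [-0.0002  0.0038 -0.185 ] [-0.1  0.3  0. ] rows 3.7 rot rows 0.0
(0.66, -0.159, 0.31, 66) -> [-0.4262  0.409  -0.183 ] [-0.1  0.3  0. ] rows 11.8 rot rows 0.0
```

>>> arm_command --targets '[[[0,0,-0.045,0,0,0,0.8],[0,0,-0.09,0,0,0,0.8],[0,0,-0.135,0,0,0,0.8],[-0.028,0.026,-0.17,0,0,0,0.8],[-0.064,0.059,-0.18,0,0,0,0.8],[-0.1,0.092,-0.18,0,0,0,0.8],[-0.136,0.125,-0.18,0,0,0,0.8],[-0.172,0.158,-0.18,0,0,0,0.8],[-0.208,0.191,-0.18,0,0,0,0.8],[-0.244,0.224,-0.18,0,0,0,0.8]]]'

```text
time_s: 27.85
tool_pos: [0.5664, 0.0815, 0.2836]
tool_rot: [180.0, -0.1, 66.0]
force: [0.7, 0.7, -0.4]
grip_width: 0.0174
```

>>> arm_command --targets '[[[-0.036,0.033,0,0,0,0,0.8],[-0.072,0.066,0,0,0,0,0.8],[-0.108,0.099,0,0,0,0,0.8],[-0.14,0.12,0,0,0,0,0.8],[-0.14,0.12,0,0,0,0,0.8],[-0.14,0.12,0,0,0,0,0.8]]]'

```text
time_s: 28.45
tool_pos: [0.6186, -0.0945, 0.2832]
tool_rot: [-180.0, -0.0, 65.8]
force: [0.8, 2.0, 0.3]
grip_width: 0.017
```

```bash
python3 -c "
from h import *
plan((.622,-.118,.31,66))"
```

```text
t 28.45 p [ 0.6186 -0.0945  0.3082] rot [-180.    -0.    65.8] F [0.8 2.  0.3] w 0.017
(0.622, -0.118, 0.31, 66) -> [-0.02    0.0127 -0.0018] [-0.  -0.  -0.2] rows 0.5 rot rows 0.0
```

>>> arm_command --targets '[[[-0.02,0.0127,0,0,0,0,0.8],[-0.02,0.0127,0,0,0,0,0.8],[-0.02,0.0127,0,0,0,0,0.8]]]'

```text
time_s: 28.75
tool_pos: [0.6223, -0.1151, 0.2832]
tool_rot: [-180.0, -0.1, 66.1]
force: [-0.0, 0.5, 0.7]
grip_width: 0.0173
```

```bash
python3 -c "
from h import *
plan((.622,-.118,.135,66))"
```

```text
t 28.75 p [ 0.6223 -0.1151  0.3082] rot [-1.80e+02 -1.00e-01  6.61e+01] F [-0.   0.5  0.7] w 0.0173
(0.622, -0.118, 0.135, 66) -> [-0.0029  0.001   0.1732] [-0.  -0.1  0.1] rows 3.5 rot rows 0.0
```

>>> arm_command --targets '[[[0,0,0.045,0,0,0,0.8],[0,0,0.09,0,0,0,0.8],[0,0,0.135,0,0,0,0.8],[0,0,0.172,0,0,0,0.8],[0,0,0.172,0,0,0,0.8],[0,0,0.172,0,0,0,0.35],[0,0,0.172,0,0,0,0.35],[0,0,0.172,0,0,0,0.35],[0,0,0.13,0,0,0,0.35],[0,0,0.085,0,0,0,0.2]]]'

```text
time_s: 29.75
tool_pos: [0.6218, -0.1166, 0.1995]
tool_rot: [-179.9, 0.0, 66.0]
force: [0.5, -0.8, 0.3]
grip_width: 0.031
```

>>> arm_command --targets '[[[0,0,-0.04,0,0,0,0],[0,0,-0.05,0,0,0,0],[0,0,-0.05,0,0,0,0]]]'

```text
time_s: 30.05
tool_pos: [0.6239, -0.1176, 0.2517]
tool_rot: [179.7, -0.1, 66.0]
force: [0.3, -0.3, 0.6]
grip_width: 0.0423
```

```bash
python3 -c "
from h import *
shot('wrist','w11.png')
plan((.425,.3125,.22,66))"
```

```text
t 30.1 p [ 0.6228 -0.117   0.2743] rot [ 1.799e+02 -1.000e-01  6.600e+01] F [ 0.4 -0.2 -0.3] w 0.0428
(0.425, 0.3125, 0.22, 66) -> [ 0.3117 -0.3556  0.054 ] [ 0.1 -0.1 -0. ] rows 9.5 rot rows 0.0
```

View pics/w11.png

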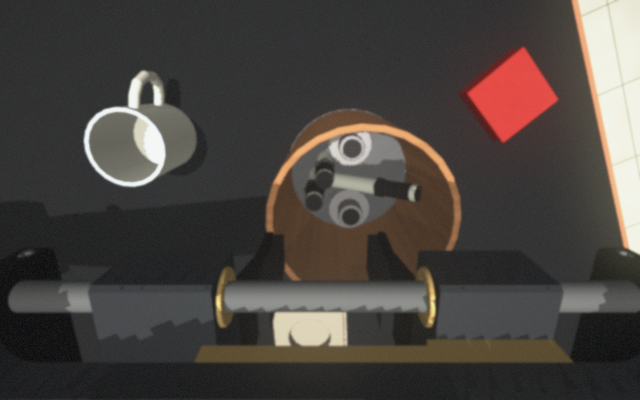

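Three markers are in (caps at 324,172; 314,195; 405,190). The last one is C.

>>> arm_command --targets '[[[0.032,-0.037,0.0,0,0,0,0],[0.064,-0.074,0.0,0,0,0,0],[0.096,-0.11,0.0,0,0,0,0],[0.128,-0.147,0.0,0,0,0,0],[0.16,-0.184,0.0,0,0,0,0],[0.192,-0.22,0.0,0,0,0,0],[0.224,-0.256,0.0,0,0,0,0],[0.256,-0.292,0.0,0,0,0,0],[0.285,-0.325,0.01,0,0,0,0],[0.312,-0.3556,0.02,0,0,0,0]]]'

```text
time_s: 31.1
tool_pos: [0.4222, 0.3147, 0.2264]
tool_rot: [-179.9, 0.1, 66.1]
force: [0.3, 0.9, 0.4]
grip_width: 0.0437
```

>>> arm_command --targets '[[[0,0,0.025,0,0,0,0],[0,0,0.025,0,0,0,0],[0,0,0.025,0,0,0,0]]]'

```text
time_s: 31.4
tool_pos: [0.4242, 0.3115, 0.2021]
tool_rot: [-180.0, 0.2, 65.9]
force: [0.4, -0.2, 0.6]
grip_width: 0.0435
```

```bash
python3 -c "
from h import *
marks()
plan((.4255,.3115,.094,66))"
```

```text
mk 645 [326. 189.] top [0.4254 0.3123 0.1307] [0.434 0.321 0.133]
mk 575 [390. 185.] top [0.4758 0.2883 0.1027] [0.487 0.299 0.105]
t 31.45 p [0.425  0.3117 0.2282] rot [180.    0.   65.9] F [-0.5 -0.3  1.9] w 0.0438
(0.4255, 0.3115, 0.094, 66) -> [1.000e-04 5.000e-04 1.342e-01] [ 0.   0.  -0.1] rows 2.7 rot rows 0.0
```

>>> arm_command --targets '[[[0.0005,0,0.045,0,0,0,0],[0.0005,0,0.09,0,0,0,0],[0.0005,0,0.13,0,0,0,0],[0.0005,0,0.133,0,0,0,0],[0.0005,0,0.133,0,0,0,0.8],[0.0005,0,0.133,0,0,0,0.8],[0.0005,0,0.133,0,0,0,0.8],[0.0005,0,0.133,0,0,0,0.8],[0.0005,0,0.133,0,0,0,0.8],[0.0005,0,0.1,0,0,0,0.8]]]'

```text
time_s: 32.45
tool_pos: [0.4223, 0.3116, 0.1004]
tool_rot: [-179.9, 0.4, 66.0]
force: [-0.8, 0.2, -1.6]
grip_width: 0.017
```

```bash
python3 -c "
from h import *
plan((.425,.312,.31,66),(.604,-.158,.31,66))"
```

```text
t 32.45 p [0.4223 0.3116 0.1254] rot [-179.9    0.4   66. ] F [-0.8  0.2 -1.6] w 0.017
(0.425, 0.312, 0.31, 66) -> [ 0.0003  0.0019 -0.1846] [-0.1  0.4 -0. ] rows 3.7 rot rows 0.0
(0.604, -0.158, 0.31, 66) -> [-0.3563  0.3566 -0.183 ] [-0.1  0.4 -0. ] rows 10.1 rot rows 0.0
```

>>> arm_command --targets '[[[0,0,-0.045,0,0,0,0.8],[0,0,-0.09,0,0,0,0.8],[0,0,-0.135,0,0,0,0.8],[-0.026,0.026,-0.17,0,0,0,0.8],[-0.06,0.06,-0.18,0,0,0,0.8],[-0.094,0.094,-0.18,0,0,0,0.8],[-0.128,0.128,-0.18,0,0,0,0.8],[-0.162,0.162,-0.18,0,0,0,0.8],[-0.196,0.196,-0.18,0,0,0,0.8],[-0.23,0.23,-0.18,0,0,0,0.8]]]'

```text
time_s: 33.45
tool_pos: [0.5414, 0.0078, 0.2836]
tool_rot: [180.0, -0.1, 66.0]
force: [-0.2, 0.2, 0.1]
grip_width: 0.0173
```

>>> arm_command --targets '[[[-0.034,0.034,0,0,0,0,0.8],[-0.068,0.068,0,0,0,0,0.8],[-0.1,0.1,0,0,0,0,0.8],[-0.12,0.14,0,0,0,0,0.8],[-0.12,0.18,0,0,0,0,0.8],[-0.12,0.18,0,0,0,0,0.8],[-0.12,0.18,0,0,0,0,0.8]]]'

```text
time_s: 34.15
tool_pos: [0.6566, -0.1738, 0.2816]
tool_rot: [-179.9, 0.1, 65.9]
force: [0.6, 0.6, 0.5]
grip_width: 0.0173
```

```bash
python3 -c "
from h import *
plan((.663,-.181,.31,66))"
```

```text
t 34.15 p [ 0.6566 -0.1738  0.3066] rot [-1.799e+02  1.000e-01  6.590e+01] F [0.6 0.6 0.5] w 0.0173
(0.663, -0.181, 0.31, 66) -> [-0.004   0.0087 -0.0034] [-0.1  0.1 -0.1] rows 0.2 rot rows 0.0
```

>>> arm_command --targets '[[[-0.002,0.008,0.0,0,0,0,0.8],[-0.002,0.008,0.045,0,0,0,0.8],[-0.002,0.008,0.09,0,0,0,0.8],[-0.002,0.008,0.135,0,0,0,0.8],[-0.002,0.008,0.17,0,0,0,0.8],[-0.002,0.008,0.17,0,0,0,0.8]]]'

```text
time_s: 34.75
tool_pos: [0.6601, -0.1755, 0.1093]
tool_rot: [-179.6, -0.0, 66.1]
force: [-0.6, 0.0, -0.7]
grip_width: 0.0175
```

>>> arm_command --targets '[[[0,0,0,0,0,0,0.35],[0,0,0,0,0,0,0.35],[0,0,0,0,0,0,0.35],[0,0,-0.045,0,0,0,0.35],[0,0,-0.09,0,0,0,0.35],[0,0,-0.14,0,0,0,0],[0,0,-0.14,0,0,0,0],[0,0,-0.14,0,0,0,0]]]'

```text
time_s: 35.55
tool_pos: [0.6642, -0.1792, 0.2561]
tool_rot: [179.7, -0.1, 66.0]
force: [-0.4, -0.8, -0.3]
grip_width: 0.0412
```

```bash
python3 -c "
from h import *
c=shot('wrist','w12.png');w=cloud(c)
d=np.hypot(w[...,0]-.6405,w[...,1]+.150); m=(d<.062)&(w[...,2]<.22); print('max z inside',np.sort(w[m][:,2])[-10:].round(3))
plan((.632,.153,.24,66))"
```

```text
max z inside [0.129 0.129 0.129 0.129 0.129 0.129 0.129 0.129 0.129 0.129]
t 35.6 p [ 0.6634 -0.1785  0.279 ] rot [ 1.799e+02 -1.000e-01  6.600e+01] F [ 0.   0.2 -0.7] w 0.0422
(0.632, 0.153, 0.24, 66) -> [ 0.2899 -0.1636  0.039 ] [ 0.1 -0.1 -0. ] rows 6.7 rot rows 0.0
```

View pics/w12.png

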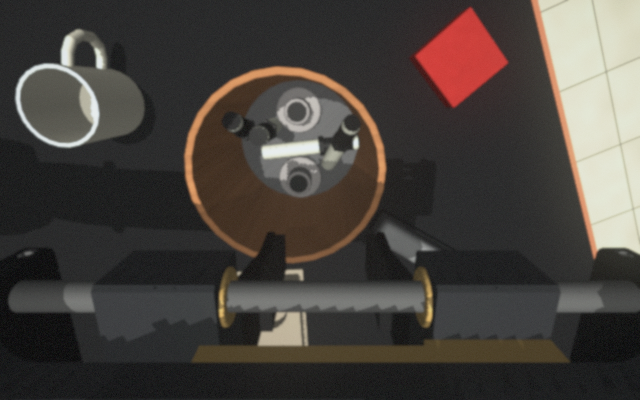

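All four caps (232,122; 265,130; 350,125; 345,145) and both erasers are inside. The highest point is at 0.129 m, clear of the lid's plug. I'll refine the rim centre and then go to the lid.

```bash
cat >> h.py <<'E'
from scipy.optimize import least_squares
def circ(p,r=None):
    f=(lambda q:np.hypot(p[:,0]-q[0],p[:,1]-q[1])-(q[2] if r is None else r))
    return least_squares(f,[*np.median(p,0)[:2],.07],loss='soft_l1',f_scale=.002).x.round(4)
def rim(w):
    d=np.hypot(w[...,0]-.6405,w[...,1]+.150); m=(d<.09)&(d>.065)&(w[...,2]>.176)&(w[...,2]<.186)
    q=w[m]; a=np.arctan2(q[:,1]+.15,q[:,0]-.6405); print('rim',circ(q),circ(q,.076),len(q),np.histogram(a,8,(-np.pi,np.pi))[0],np.median(q[:,2]).round(4))
E
python3 -c "
from h import *
for n in ['wrist','side','top']:
    c=read_camera(n); rim(cloud(c))
"
```

```text
rim [ 0.644  -0.15    0.0749] [ 0.6439 -0.1503  0.07  ] 4936 [597 319 570 633 704 750 716 647] 0.1808
rim [ 0.6394 -0.1494  0.0757] [ 0.6395 -0.1495  0.07  ] 269 [28 32 33 32 25 39 39 41] 0.1782
rim [ 0.642  -0.1511  0.0756] [ 0.6419 -0.1512  0.07  ] 106 [ 3 30  0  0 26 34 13  0] 0.1803
```

>>> arm_command --targets '[[[0.045,-0.025,0,0,0,0,-0.1],[0.09,-0.05,0,0,0,0,-0.1],[0.135,-0.076,0,0,0,0,-0.1],[0.18,-0.1,0,0,0,0,-0.1],[0.225,-0.127,0.0,0,0,0,-0.1],[0.265,-0.15,0.01,0,0,0,-0.1],[0.29,-0.1636,0.03,0,0,0,-0.1],[0.29,-0.1636,0.04,0,0,0,-0.1],[0.29,-0.1636,0.04,0,0,0,-0.1],[0.29,-0.1636,0.04,0,0,0,-0.1]]]'

```text
time_s: 36.75
tool_pos: [0.6318, 0.1511, 0.2128]
tool_rot: [180.0, 0.1, 65.8]
force: [0.5, -1.1, 0.1]
grip_width: 0.0478
```

```bash
cat >> h.py <<'E'
def lid(w,c0=(.632,.153)):
    d=np.hypot(w[...,0]-c0[0],w[...,1]-c0[1])
    m=(d<.1)&(w[...,2]>.009)&(w[...,2]<.022); e=w[m]
    h=cv2.convexHull(e[:,:2].astype(np.float32))[:,0]; print('disc minEnclosing',cv2.minEnclosingCircle(h.reshape(-1,1,2)),np.median(e[:,2]).round(4))
    m=(d<.1)&(w[...,2]>.028)&(w[...,2]<.055); k=w[m]; print('knob',len(k),k.mean(0).round(4),k.min(0).round(4),k.max(0).round(4)); t=k[k[:,2]>k[:,2].max()-.006]; print('knob top',len(t),t.mean(0).round(4), (t.min(0)/2+t.max(0)/2).round(4))
E
python3 -c "
from h import *
c=shot('wrist','w13.png'); lid(cloud(c)); print(search_frame('lid','wrist'))
plan((.632,.153,.024,66))
c=shot('side','s13.png');lid(cloud(c))"
```

```text
disc minEnclosing ((0.6045122146606445, 0.19300851225852966), 0.08148373663425446) 0.0161
knob 534 [0.6054 0.1941 0.0459] [0.5923 0.1806 0.028 ] [0.6171 0.2062 0.0496]
knob top 484 [0.6046 0.1938 0.0469] [0.6046 0.1934 0.0466]
[{'position': [285.6, 132.5], 'conf': 0.89}]
t 36.85 p [0.6325 0.1508 0.239 ] rot [179.9  -0.   65.8] F [-0.2  0.1 -0.2] w 0.0478
(0.632, 0.153, 0.024, 66) -> [ 0.0018 -0.0017  0.215 ] [ 0.1 -0.  -0.2] rows 4.3 rot rows 0.0
disc minEnclosing ((0.6025639176368713, 0.19055473804473877), 0.08179856836795807) 0.014
knob 120 [0.5988 0.1961 0.042 ] [0.5873 0.18   0.0281] [0.613  0.2069 0.0473]
knob top 82 [0.6003 0.1939 0.045 ] [0.6001 0.1927 0.0445]
```

View pics/w13.png

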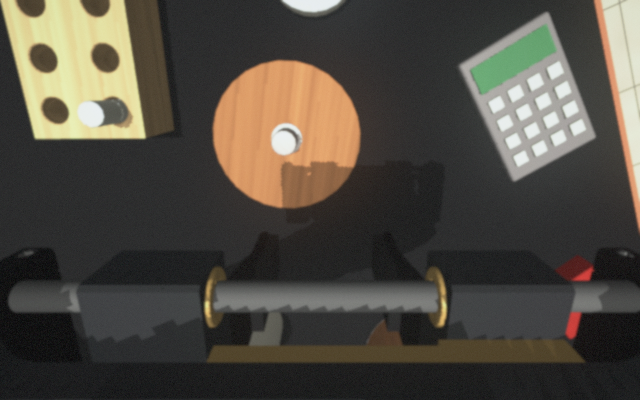

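The lid has been knocked aside. It is now at about (0.603, 0.193), with the knob at wrist pixel 286,139, lying flat with the disc at 15 mm. I'm moving over it and re-checking.

```bash
python3 -c "
from h import *
plan((.603,.193,.12,66))"
```

```text
t 36.9 p [0.6326 0.151  0.2391] rot [179.9  -0.   65.8] F [0.2 0.4 0.2] w 0.0479
(0.603, 0.193, 0.12, 66) -> [ 0.0261 -0.0443  0.1191] [ 0.1 -0.  -0.2] rows 2.6 rot rows 0.0
```

>>> arm_command --targets '[[[0.013,-0.022,0.03,0,0,0,0],[0.026,-0.044,0.07,0,0,0,0],[0.026,-0.044,0.11,0,0,0,0],[0.026,-0.044,0.119,0,0,0,0],[0.026,-0.044,0.119,0,0,0,0],[0.026,-0.044,0.119,0,0,0,0]]]' --newtons 40

```text
time_s: 37.5
tool_pos: [0.6043, 0.1935, 0.0965]
tool_rot: [179.8, -0.1, 65.9]
force: [0.1, -0.9, 1.2]
grip_width: 0.0433
```

```bash
python3 -c "
from h import *
c=shot('wrist','w14.png'); lid(cloud(c),(.603,.193))
plan((.603,.193,.026,66))
c=shot('side','s14.png')
print(search_frame('lid','side'))"
```

```text
disc minEnclosing ((0.6038978099822998, 0.19344207644462585), 0.08198687434196472) 0.0161
knob 1088 [0.605  0.1956 0.0452] [0.5914 0.1811 0.0281] [0.6169 0.2063 0.0491]
knob top 923 [0.6044 0.1943 0.0469] [0.604  0.1937 0.0461]
t 37.55 p [0.6046 0.1938 0.1219] rot [179.8  -0.2  65.9] F [ 0.3 -1.   0.1] w 0.0436
(0.603, 0.193, 0.026, 66) -> [-0.0017 -0.0014  0.0959] [ 0.2 -0.2 -0.1] rows 1.9 rot rows 0.0
[{'position': [273.9, 305.1], 'conf': 0.93}]
```

View pics/w14.png

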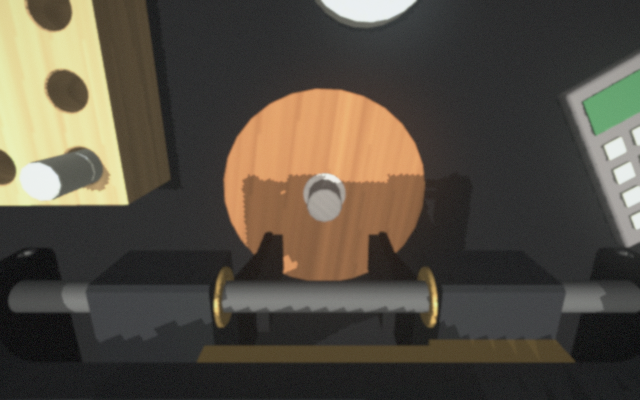

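The knob is centred between the fingers, so I'm going straight down.

>>> arm_command --targets '[[[-0.0005,0,0.035,0,0,0,0],[-0.0005,0,0.07,0,0,0,0],[-0.0005,0,0.09,0,0,0,0],[-0.0005,0,0.096,0,0,0,0],[-0.0005,0,0.096,0,0,0,0],[-0.0005,0,0.096,0,0,0,0.7],[-0.0005,0,0.096,0,0,0,0.7],[-0.0005,0,0.096,0,0,0,0.7],[-0.0005,0,0.096,0,0,0,0.7]]]' --newtons 45

```text
time_s: 38.55
tool_pos: [0.6032, 0.1947, -0.0005]
tool_rot: [179.9, -0.1, 66.0]
force: [0.2, -0.3, 2.8]
grip_width: 0.025
```

>>> arm_command --targets '[[[0,0,-0.03,0,0,0,0.7],[0,0,-0.07,0,0,0,0.7],[0,0,-0.12,0,0,0,0.7],[0,0,-0.17,0,0,0,0.7],[0,0,-0.21,0,0,0,0.7],[0,0,-0.23,0,0,0,0.7],[0,0,-0.23,0,0,0,0.7]]]'

```text
time_s: 39.25
tool_pos: [0.6037, 0.1946, 0.2316]
tool_rot: [179.8, -0.3, 66.0]
force: [-0.0, -1.1, -2.0]
grip_width: 0.0253
```

```bash
python3 -c "
from h import *
shot('wrist','w15.png')
plan((.6415,-.150,.256,66))"
```

```text
t 39.3 p [0.6024 0.1944 0.2539] rot [ 1.799e+02 -1.000e-01  6.600e+01] F [-1.  -0.3 -2.3] w 0.0248
(0.6415, -0.15, 0.256, 66) -> [-0.2987  0.1759 -0.0024] [ 0.1 -0.1 -0. ] rows 6.9 rot rows 0.0
```

View pics/w15.png

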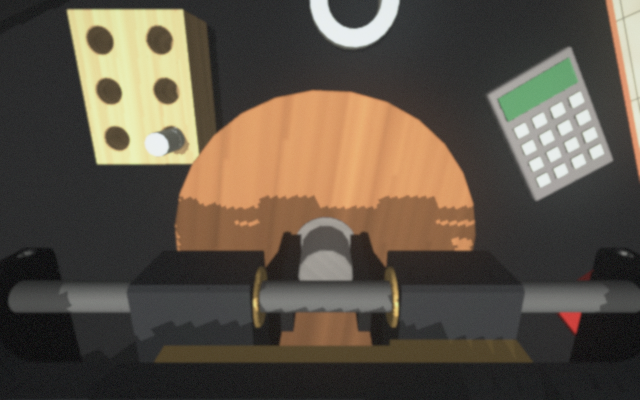

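The lid is held firmly (opening 25 mm for the 26 mm knob). I'm carrying it over the canister.

>>> arm_command --targets '[[[-0.02,0.012,-0.003,0,0,0,0.7],[-0.05,0.03,-0.003,0,0,0,0.7],[-0.09,0.053,-0.003,0,0,0,0.7],[-0.13,0.0765,-0.003,0,0,0,0.7],[-0.17,0.1,-0.003,0,0,0,0.7],[-0.21,0.1235,-0.003,0,0,0,0.7],[-0.25,0.147,-0.003,0,0,0,0.7],[-0.28,0.165,-0.003,0,0,0,0.7],[-0.298,0.176,-0.003,0,0,0,0.7],[-0.298,0.176,-0.003,0,0,0,0.7]]]'

```text
time_s: 40.3
tool_pos: [0.6391, -0.1546, 0.2284]
tool_rot: [-179.8, 0.2, 65.6]
force: [-0.4, -1.1, -1.5]
grip_width: 0.0249
```

>>> arm_command --targets '[[[0,0,0.02,0,0,0,0.7],[0,0,0.035,0,0,0,0.7],[0,0,0.035,0,0,0,0.7],[0,0,0.035,0,0,0,0.7]]]'

```text
time_s: 40.7
tool_pos: [0.6411, -0.1481, 0.1951]
tool_rot: [-179.9, 0.0, 66.1]
force: [0.6, 0.5, -1.6]
grip_width: 0.0249
```

```bash
cat >> h.py <<'E'
def lidair(n,z0,z1,f=None):
    c=read_camera(n); w=cloud(c)
    if f: cv2.imwrite('pics/'+f,c['img'][:,:,::-1])
    d=np.hypot(w[...,0]-.6415,w[...,1]+.150); m=(d<.095)&(w[...,2]>z0)&(w[...,2]<z1); e=w[m]
    hsv=cv2.cvtColor(c['img'],cv2.COLOR_RGB2HSV)[m]; e=e[(hsv[:,0]<20)&(hsv[:,1]>90)]
    h=cv2.convexHull(e[:,:2].astype(np.float32)); A=np.c_[e[:,:2],np.ones(len(e))]; pl=np.linalg.lstsq(A,e[:,2],rcond=None)[0]
    print(n,len(e),'enc',np.round(cv2.minEnclosingCircle(h)[0],4),round(cv2.minEnclosingCircle(h)[1],4),'circ.082',circ(h[:,0],.082)[:2],'z',np.median(e[:,2]).round(4),'slope',pl[:2].round(3))
E
python3 -c "
from h import *
plan((.6425,-.150,.256,66))
lidair('side',.199,.24,'s16.png');lidair('wrist',.199,.24,'w16.png');lidair('top',.199,.24,'t16.png')"
```

```text
t 40.7 p [ 0.6411 -0.1481  0.2201] rot [-179.9    0.    66.1] F [ 0.6  0.5 -1.6] w 0.0249
(0.6425, -0.15, 0.256, 66) -> [-0.0012  0.002  -0.0359] [-0.1  0.   0.1] rows 0.7 rot rows 0.0
side 1369 enc [ 0.6376 -0.1486] 0.084 circ.082 [ 0.6375 -0.1481] z 0.2094 slope [-0.003 -0.007]
wrist 20600 enc [ 0.6443 -0.1441] 0.0816 circ.082 [ 0.6415 -0.1496] z 0.2126 slope [-0.003 -0.001]
top 456 enc [ 0.6415 -0.1506] 0.0821 circ.082 [ 0.6416 -0.1506] z 0.2125 slope [-0.009  0.003]
```

View pics/s16.png

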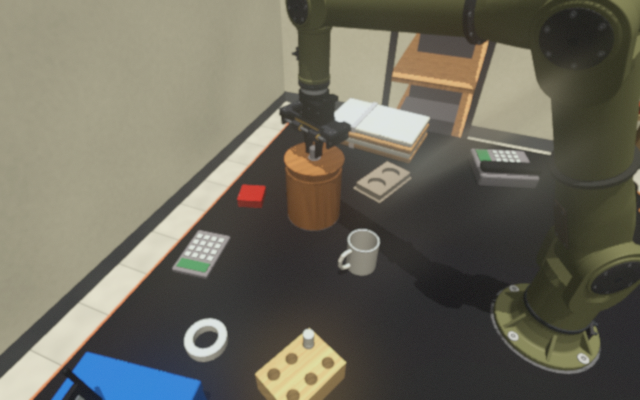

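The side camera shows the lid about 2 mm short of the rim centre, and the top camera shows about 0.5 mm, both the same way. I'll correct by 1.5 mm and lower slowly.

>>> arm_command --targets '[[[0,0.0015,0,0,0,0,0.7],[0,0.0015,0.006,0,0,0,0.7],[0,0.0015,0.012,0,0,0,0.7],[0,0.0015,0.017,0,0,0,0.7],[0,0.0015,0.02,0,0,0,0.7],[0,0.0015,0.022,0,0,0,0.7],[0,0.0015,0.022,0,0,0,0.7]]]'

```text
time_s: 41.55
tool_pos: [0.6426, -0.15, 0.1737]
tool_rot: [-180.0, 0.0, 66.0]
force: [0.7, 0.3, -1.0]
grip_width: 0.0246
```

```bash
python3 -c "
from h import *
plan()
lidair('side',.17,.21);lidair('top',.17,.21)"
```

```text
t 41.55 p [ 0.6426 -0.15    0.1987] rot [-180.    0.   66.] F [ 0.7  0.3 -1. ] w 0.0246
side 1496 enc [ 0.6398 -0.1491] 0.0829 circ.082 [ 0.6395 -0.1499] z 0.1877 slope [ 0.009 -0.042]
top 450 enc [ 0.642 -0.152] 0.0816 circ.082 [ 0.6424 -0.152 ] z 0.1904 slope [-0.003  0.001]
```

The plug is in the mouth with no side force. I'm lowering the last 2–3 mm and releasing.

>>> arm_command --targets '[[[0,0,0.001,0,0,0,0.7],[0,0,0.002,0,0,0,0.7],[0,0,0.002,0,0,0,0.7],[0,0,0.002,0,0,0,0.3],[0,0,0.002,0,0,0,0.2],[0,0,0.002,0,0,0,0],[0,0,0.002,0,0,0,0],[0,0,0.002,0,0,0,0]]]'

```text
time_s: 42.45
tool_pos: [0.6429, -0.1501, 0.1722]
tool_rot: [180.0, -0.0, 66.0]
force: [0.1, -0.2, 0.2]
grip_width: 0.0427
```

>>> arm_command --targets '[[[0,0,-0.02,0,0,0,0],[0,0,-0.06,0,0,0,0],[0,0,-0.1,0,0,0,0],[0,0,-0.12,0,0,0,0],[0,0,-0.12,0,0,0,0]]]'

```text
time_s: 42.95
tool_pos: [0.6443, -0.1512, 0.2961]
tool_rot: [179.6, -0.1, 66.0]
force: [-0.2, 0.4, -0.1]
grip_width: 0.0433
```

```bash
python3 -c "
from h import *
plan()
lidair('side',.17,.21,'s17.png');lidair('top',.17,.21);lidair('wrist',.182,.2,'w17.png')"
```

```text
t 42.95 p [ 0.6443 -0.1512  0.3211] rot [ 1.796e+02 -1.000e-01  6.600e+01] F [-0.2  0.4 -0.1] w 0.0433
side 1616 enc [ 0.639  -0.1502] 0.0839 circ.082 [ 0.6394 -0.15  ] z 0.1856 slope [ 0.009 -0.026]
top 299 enc [ 0.6426 -0.1519] 0.0822 circ.082 [ 0.6426 -0.1521] z 0.1877 slope [-0.005  0.005]
wrist 23885 enc [ 0.6429 -0.1509] 0.082 circ.082 [ 0.6429 -0.1508] z 0.1881 slope [0.    0.001]
```

View pics/w17.png

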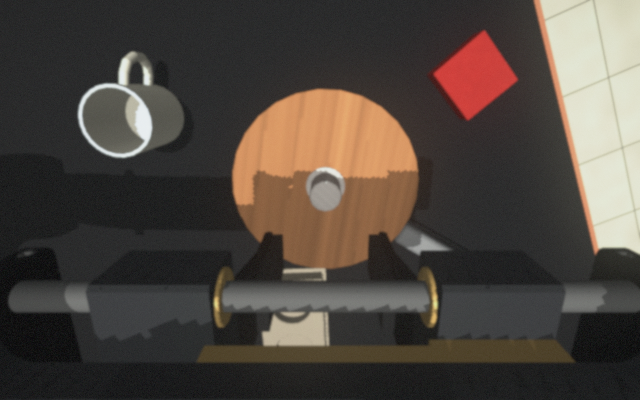

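View pics/s17.png

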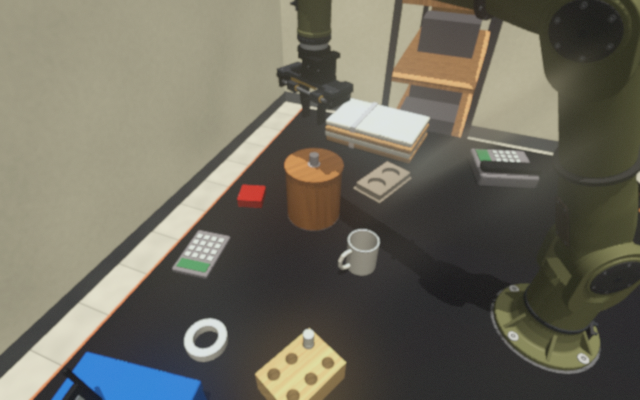

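The lid is seated. The disc top reads 0.188 m (0.187 expected), the wrist camera's tilt reading is about 0.001, and it is concentric with the rim to about 1 mm. The gripper is clear, so I'm handing in.

```bash
python3 -c "
from h import *
print(sign_off())"
```

```text
the job is handed in; nothing more can be done
None
```

All four markers and both erasers are in the canister, and the lid is seated on it. I handed the job in at about 43 s; no verdict is given.

**Last checks:**
- **Contents:** with everything in, the highest point inside read 0.129 m, below the lid's plug.
- **Lid height:** the wrist and top cameras put the disc's top at 0.188 m, against 0.187 m when fully seated. The side camera read 0.1856 m.
- **Lid position:** it is within about 1–1.5 mm of the rim centre in each camera.
- **Lid tilt:** the wrist camera reads about 0.001 rad. The side camera's fit gave a slope of 0.026, which I put down to it catching the canister's wall.
- **Other things:** the glue stick is still in its well, and the mug and tape roll look unmoved. I did not measure the stapler at the end; it is only partly visible in the last wrist picture.

**What went wrong on the way:**
- **Fingertip offset:** the first eraser grasp closed on nothing, because the fingers end about 25 mm behind the reported tool point. I corrected for that from then on. The contact force on the next try suggested the offset may be a few millimetres less.
- **Lid knocked aside:** the lid had been moved about 5 cm before I reached it, so I located it again before gripping.
- **Camera disagreement:** the three cameras differ by 2–4 mm in absolute position, so I placed the lid by comparing lid and rim within each camera.

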